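# Make up two urine collection kits in foam trays

## Task

Make up the two urine collection kits in the white foam trays. Two-jar kit: stand the rectangular base jar in the tray with the one rectangular recess, set the rectangular upper jar (the one with the bar grip) crosswise down over its neck and turn it a quarter turn clockwise to lock it, so that the sides of the two jars line up. Single kit: in the tray with the two round recesses stand the round pot in the wide recess and the taller of the two tubes in the narrow one; leave the shorter tube and the roll of label tape where they are.

Things in the scene. Friction and masses are not known exactly. Their poses are not given: they have to be found in the camera images.
- base_jar: Loose off-white jar, 66 (x) by 54 mm (y), flat shoulder 55 mm up; on it a neck 32 mm across tapering to 22 mm at its foil-sealed top, 75 mm up. Two bayonet lugs stick out of the neck along +x and -x, 21.5 mm from the axis, 9 mm wide, 5.5 to 10 mm above the shoulder. Origin: centre of underside, z up. 70 to 130 g.
- upper_jar: Loose off-white jar: round open skirt 55 mm across, 26 high; body 66 (x) by 54 mm (y) to 56; blue lid 68x56 to 64; blue bar grip 50 long (x), 12 wide (y), 64 to 80 mm up. Notches in skirt at +y, -y take the lugs within 14 deg; side play 2.5 mm. Down on the shoulder its origin (centre of underside) is 55 mm above base_jar's (6 mm or more higher if on the lugs); clockwise to stop 90 deg. About 90 g.
- round_pot: Round specimen pot, loose, upright, off-white, with a blue screw lid: 70 mm high, 52 mm across at the foot, 58 mm under the lid, lid 62 mm across and 14 mm high. Origin: centre of the underside. 60 g or so.
- tall_tube: The taller tube, loose, standing on its own flat foot: clear, 29 mm across, 116 mm high in all, with a blue cap 35 mm across and 18 mm high. Origin: centre of the underside. 35 g or so.
- short_tube: The shorter tube, not wanted in a kit, to be left where it is: clear, 24 mm across, 76 mm high in all, blue cap 27 mm across. Loose, standing upright. Origin: centre of the underside.
- pair_tray: Fixed white foam tray for the two-jar kit: 124 mm (its x) by 112 mm (its y), 32 mm high, with one rectangular recess at its centre, 76 mm (x) by 64 mm (y), 14 mm deep (floor 18 mm above the bench), which keeps the base jar from turning more than about 9 degrees. Origin: centre of the underside.
- single_tray: Fixed white foam tray for the single kit: 180 mm (its x) by 112 mm (its y), 32 mm high, with two round recesses 14 mm deep (floors 18 mm above the bench): the wide one for the pot, 76 mm across, centred at x = +34 mm, y = 0; the narrow one for the tube, 46 mm across, centred at x = -55 mm, y = 0. Origin: centre of the underside.
- label_roll: Bystander: small roll of white label tape lying flat on the bench, 44 mm across, 18 mm high, loose. To be left alone. Origin: centre of the underside.
Not all that is in view belongs to the job. Leave any yellow look-alike of the short_tube alone. What is shaped like the base_jar but red is not meant.

How it is judged:
At the end, for the whole second after the job is handed in: Base jar upright on the floor of the rectangular recess; upper jar fully down on it (3 mm) and locked, long sides parallel within 24 degrees; pot and taller tube upright on the floors of the wide and narrow round recesses; shorter tube standing within 30 mm of its start; all released, at rest (horizontal distance between base_jar and pair_tray below 0.012 m and z of base_jar in the frame of pair_tray below 0.021 m and angle between each of base_jar, round_pot, tall_tube's own z axis and vertical below 0.07 rad and horizontal distance between upper_jar and base_jar below 0.006 m and z of upper_jar in the frame of base_jar between 0.052 and 0.058 m and angle between the x axis of upper_jar and the x axis of base_jar, either way round below 0.42 rad and angle between upper_jar's own z axis and vertical below 0.09 rad and x of round_pot in the frame of single_tray between 0.019 and 0.049 m and y of round_pot in the frame of single_tray between -0.015 and 0.015 m and z of each of round_pot, tall_tube in the frame of single_tray below 0.021 m and x of tall_tube in the frame of single_tray between -0.067 and -0.043 m and y of tall_tube in the frame of single_tray between -0.012 and 0.012 m and distance of short_tube from where it was at the start of the episode below 0.03 m and angle between short_tube's own z axis and vertical below 0.15 rad and linear speed of each of base_jar, upper_jar, round_pot, tall_tube below 0.02 m/s); the robot touches nothing.
It fails at once if the shorter tube or the label roll is pushed away by more than 30 mm, or the shorter tube is knocked over (distance of any of short_tube, label_roll from where it was at the start of the episode above 0.03 m or angle between short_tube's own z axis and vertical above 0.6 rad).
It also fails if it takes over 125 s, if anything falls off the work surface, if the arm or the gripper's body presses on something with over 40 N, if the wrist force passes 120 N, or if a joint passes its speed limit or range.

## Robot

A 7-joint arm with a two-finger parallel gripper is mounted at the origin on the work surface. World frame = base frame: x ahead of the robot, y to its left, z up, the work surface at z = 0. Lengths are in m, angles in rad, forces in N, time in s.
With the tool pointing down it reaches from about 0.425 to 0.875 m from the base axis. Payload 8.4 kg.
Tool frame: the origin (TCP) lies between the finger pads; the fingertips stand arm.tip_reach ahead of it and the grasp point (between the pads) lies 11 mm behind it (arm.tip_reach is the distance from the TCP to the fingertips, in m); x points along the fingers, z is the direction in which the jaws open and shut, and the axes are right-handed (so a half turn about x gives the same grasp; the last joint's range is limited). The gripper opens to 87 mm and grips with 3 to 60 N. Pads are 19 mm wide; open, the fingers measure 117 mm over their backs; the gripper's body (75 mm by 190 mm) begins 51 mm behind the grasp point.
Start: joints at [1.151, 0.333, 0.04, 1.465, -0.013, 1.343, -0.059], TCP at [0.205, -0.617, 0.231] pointing down, gripper open.
Joint ranges: [-2.58, 2.58], [-0.38, 2.09], [-1.3, 1.39], [0.25, 2.4], [-1.5, 4.64], [0.08, 2.09], [-2.65, 2.65]. Speed limits (rad/s): [2.22, 2.22, 2.79, 2.79, 3.14, 3.14, 3.14].

## Interface

Orientations are given as [roll, pitch, yaw] about the fixed x, y, z axes, in that order (R = Rz(yaw) Ry(pitch) Rx(roll)).
In Python, from station import arm gives the robot as it stands.
- The arm moves only by the tool play_rows, never from a script. Its argument "motion" is text: rows parted by semicolons, each of 7 numbers parted by spaces: the shift along the tool's x, y, z in mm, then the turn, a rotation vector about the tool's x, y, z in rad, then the finger opening in mm, from 0 to 87. A call has 1 to 20 rows; each row shifts and turns the commanded pose from where the row before left it, along the tool's axes as they then stand; what a row does not reach is not made up. A row lasts 1/8 s, in which the tool goes at most 62.5 mm and 10.7 degrees, less where a joint would pass 70% of its speed; a pose out of reach is approached as far as the arm can. A call with a gripper value outside its range is refused whole. The fingers move at their own pace and stop on an object; "force" is the grip in N (left out, the last holds). Time passes only in rows, so rows that do not move let the fingers close. It gives the time, the measured TCP pose, the force and the opening at its end, in the units of the state.
- arm.get_state(): the state, without advancing time (a new reading comes with each control period).
- arm.snapshot(name): name is "side" or "top" or "wrist"; returns a dict with "img" (400x640x3 uint8, red, green, blue), "z_map" (400x640 float32, m along the optical axis (not along the pixel's ray), 0 where there is no reading), "fovy" (degrees; the focal length in pixels is half the picture's height over the tangent of half this angle, whatever the lens; pixels are square), "cx", "cy" (the principal point, pixels), "rvec" (rotation vector, rad) and "tvec" (3), from world to camera coordinates, as OpenCV has them; the wrist camera has in their place "mount" (4x4, takes a point from camera to tool coordinates, whose origin is the TCP and whose axes are the tool frame's). Camera axes: x right, y down, z forward; pixel columns grow to the right and rows downward; lengths in m; the calibration is good to about 2 mm. A picture is of the moment at which its call begins: read the wrist's pose just before it.
- arm.finish_job(): hands the job in, once; it reports no verdict.
The state is a dict: "time_s": time; "q": joint angles; "dq": joint speeds; "joint_efforts": joint torques, N m; "tool_pos": TCP position; "tcp_rot": TCP orientation; "wrist_force": force on the tool from outside, world axes, zero at the start; "moment": the same for the moment, N m; "opening": finger opening in m.
Only numpy, scipy, OpenCV 4.12 (cv2) and the standard library are available. Lean on these libraries where they do the work, as an engineer would, in place of code of your own. Each camera call takes 0.05 s, during which the arm holds its last target.

## Working session

There is one attempt and no reset: what is moved stays moved. The work goes in short steps, Python scripts to look and compute and a tool call to move; the robot and the scene stay as the last step left them, time stands still between calls to the robot, and variables do not carry over. Pictures are saved under pics/ and viewed, and the job is handed in when it is done.

Besides the shell and the picture viewer there is one more tool, called as name(argument=value, ...) on one line, values as JSON. play_rows: Moves the arm, as the interface text tells. Its arguments: {"type":"object","properties":{"motion":{"type":"string"},"force":{"type":"number"}},"required":["motion"]}

```bash
ls; mkdir -p pics; python3 - <<'E'
from station import arm
import cv2,numpy as np
print(arm.get_state(), arm.tip_reach)
for n in ["side","top","wrist"]:
    s=arm.snapshot(n)
    cv2.imwrite(f"pics/{n}0.png",s["img"][:,:,::-1])
    np.savez(f"{n}0.npz",**s)
    print(n,{k:v for k,v in s.items() if k not in("img","z_map")}, (s["z_map"]>0).mean())
E
```

```text
pics
{'time_s': 0.0, 'q': array([ 1.15082026,  0.33390697,  0.0398291 ,  1.4662512 , -0.01344172,
        1.34326725, -0.05852124]), 'dq': array([ 4.09819543e-04,  6.41979091e-04,  1.84068050e-04,  5.25125239e-04,
       -6.75709727e-04, -7.17074972e-05,  2.47027002e-03]), 'joint_efforts': array([-2.50392250e-04, -6.56357646e+01,  1.33490145e+00, -4.03798342e+01,
       -5.98515035e-02,  4.47467412e-02,  1.87446190e-04]), 'tool_pos': array([ 0.20482314, -0.61642379,  0.22967098]), 'tcp_rot': array([-3.10865995,  1.56922849,  1.92449969]), 'wrist_force': array([-0.68981015,  0.57618199, -0.14569403]), 'moment': array([-0.01521565, -0.01538902, -0.02599078]), 'opening': 0.08666472520049451} 0.008
side {'fovy': 49.49042325728426, 'cx': 316.8370908715766, 'cy': 206.4484733268159, 'rvec': array([ 0.95520284, -2.39827047,  1.16556893]), 'tvec': array([0.46714181, 0.29201302, 0.72736164])} 0.99604296875
top {'fovy': 53.00258629003421, 'cx': 319.4353007779705, 'cy': 193.05731168477905, 'rvec': array([ 2.20481093, -2.20353133,  0.04430264]), 'tvec': array([0.00632893, 0.63055537, 0.80067573])} 0.995828125
wrist {'fovy': 62.40947857030498, 'cx': 319.04667907456314, 'cy': 199.0669499429671, 'mount': array([[ 1.26836473e-03, -2.79594558e-01,  9.60117323e-01,
        -1.54014548e-01],
       [ 9.60609067e-04, -9.60117312e-01, -2.79595823e-01,
         7.86330279e-02],
       [ 9.99998734e-01,  1.27692689e-03, -9.49197870e-04,
         1.31610880e-03],
       [ 0.00000000e+00,  0.00000000e+00,  0.00000000e+00,
         1.00000000e+00]])} 0.9960703125
```

View pics/side0.png

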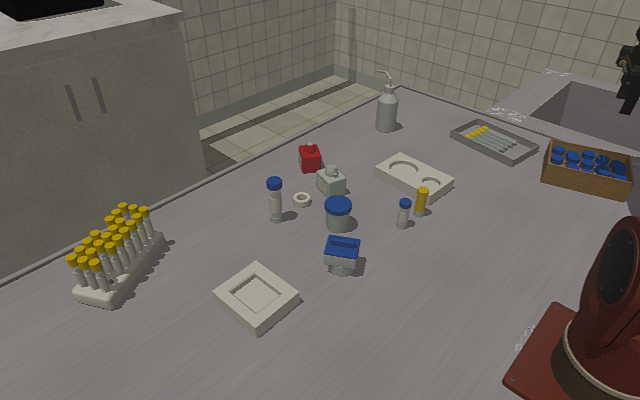

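View pics/top0.png

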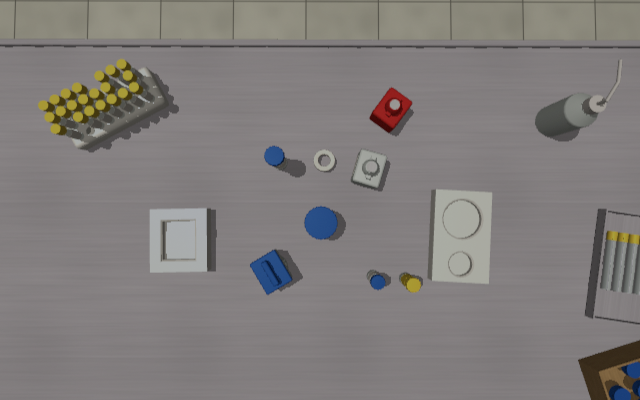

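View pics/wrist0.png

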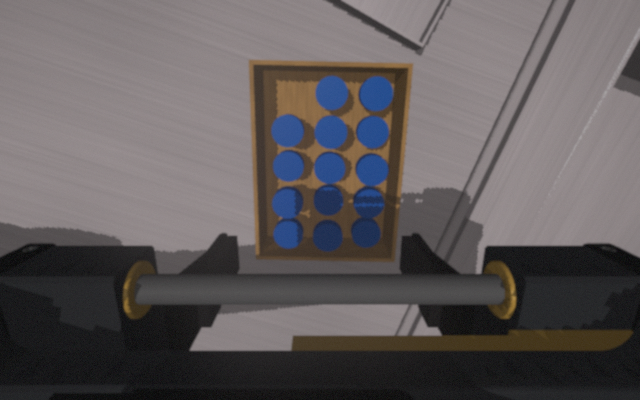

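The top view shows the scene. Candidates, by top pixel:
- **Base jar:** off-white (370,168). The red one at (391,110) is not meant.
- **Upper jar:** blue with bar (271,271).
- **Pot:** (321,222).
- **Tall tube:** (275,156). The short tube is at (377,281) and the yellow look-alike at (413,284).
- **Other:** label roll (325,160), pair tray (180,240), single tray (461,236).

The side view agrees on all of these.

```bash
cat > h.py <<'E'
import numpy as np,cv2
from scipy.spatial.transform import Rotation as Ro
def K(s):
    f=200/np.tan(np.radians(float(s["fovy"]))/2); return f,float(s["cx"]),float(s["cy"])
def ext(s,pose=None):
    # camera->world R,t
    if "mount" in s:
        p,r=pose; T=np.eye(4);T[:3,:3]=Ro.from_euler("xyz",r).as_matrix();T[:3,3]=p
        M=T@s["mount"];return M[:3,:3],M[:3,3]
    R=Ro.from_rotvec(s["rvec"]).as_matrix();return R.T,-R.T@s["tvec"]
def cloud(s,pose=None):
    f,cx,cy=K(s);R,t=ext(s,pose);z=s["z_map"]
    v,u=np.mgrid[0:z.shape[0],0:z.shape[1]]
    P=np.stack([(u-cx)/f*z,(v-cy)/f*z,z],-1)@R.T+t
    P[z<=0]=np.nan
    return P
def ray(s,u,v,h,pose=None):
    f,cx,cy=K(s);R,t=ext(s,pose)
    d=np.stack([(np.asarray(u,float)-cx)/f,(np.asarray(v,float)-cy)/f,np.ones(np.shape(u))],-1)@R.T
    k=(h-t[2])/d[...,2]; return t+d*k[...,None]
def load(n): return dict(np.load(n))
def proj(s,P,pose=None):
    f,cx,cy=K(s);R,t=ext(s,pose);c=(np.asarray(P)-t)@R
    return c[...,0]/c[...,2]*f+cx,c[...,1]/c[...,2]*f+cy
E
cat > m.py <<'E'
from h import *
s=load("top0.npz");P=cloud(s);img=s["img"].astype(int)
b=P[300:390,100:300].reshape(-1,3);print("bench z",np.nanmedian(b[:,2]))
def comp(name,u,v,zlo,zhi,r=60):
    m=((P[...,2]>zlo)&(P[...,2]<zhi)).astype(np.uint8)
    n,l,st,_=cv2.connectedComponentsWithStats(m,connectivity=4)
    # component nearest
    vv,uu=np.nonzero(m);i=np.argmin((uu-u)**2+(vv-v)**2);k=l[vv[i],uu[i]]
    q=P[l==k];vv,uu=np.nonzero(l==k)
    rect=cv2.minAreaRect((q[:,:2]*1000).astype(np.float32))
    print(name,"n",len(q),"zmed %.4f"%np.median(q[:,2]),"mean",q[:,:2].mean(0).round(4),"rect c",np.round(rect[0],1),np.round(rect[1],1),round(rect[2],1),"px",uu.mean().round(1),vv.mean().round(1))
    return q
comp("talltube",275,156,.104,.125)
comp("shorttube",377,281,.066,.085)
comp("pot",321,222,.062,.08)
comp("upper bar",271,271,.070,.09)
comp("upper lid",271,271,.058,.09)
comp("base shoulder",370,168,.045,.09)
comp("base top",370,168,.068,.09)
comp("red",391,110,.045,.09)
comp("roll",325,160,.010,.03)
comp("pairtray",160,240,.026,.04)
comp("singletray",440,236,.026,.04)
E
python3 m.py
```

```text
bench z -0.00024486950333907354
talltube n 317 zmed 0.1153 mean [0.6925 0.0875] rect c [693.   87.9] [34.2 34.8] 22.8 px 274.0 156.0
shorttube n 183 zmed 0.0752 mean [ 0.463  -0.1004] rect c [ 462.2 -100.7] [25.8 27.1] 63.9 px 377.3 282.2
pot n 854 zmed 0.0693 mean [0.5723 0.0049] rect c [572.1   4.8] [60.2 62.2] 0.0 px 320.5 222.9
upper bar n 188 zmed 0.0788 mean [0.4801 0.0986] rect c [479.3  98.9] [49.8 12.6] 31.0 px 269.7 273.2
upper lid n 1074 zmed 0.0638 mean [0.48   0.0983] rect c [479.1  99. ] [68.2 56.6] 30.6 px 270.6 272.2
base shoulder n 949 zmed 0.0545 mean [ 0.6763 -0.0884] rect c [677.2 -89.7] [53.9 66.2] 74.1 px 369.2 168.3
base top n 176 zmed 0.0740 mean [ 0.6768 -0.0893] rect c [676.5 -89.6] [27.5 27.1] 77.6 px 370.7 167.2
red n 937 zmed 0.0547 mean [ 0.7926 -0.1323] rect c [ 794.6 -133.9] [54.1 65.5] 53.6 px 391.7 108.1
roll n 255 zmed 0.0172 mean [ 0.6963 -0.0021] rect c [696.3  -2.5] [40.5 42.7] 89.9 px 323.8 160.4
pairtray n 2413 zmed 0.0316 mean [0.5362 0.2842] rect c [536.5 284. ] [123.9 112.7] 0.6 px 178.2 240.6
singletray n 3713 zmed 0.0311 mean [ 0.5399 -0.2731] rect c [ 544.6 -273.9] [114.3 180.1] 86.8 px 461.4 238.8
```

```bash
python3 - <<'E'
import cv2
i=cv2.imread("pics/top0.png");j=cv2.imread("pics/side0.png")
cv2.imwrite("pics/crop1.png",cv2.resize(i[130:300,240:430],None,fx=4,fy=3.5,interpolation=cv2.INTER_CUBIC)[:600,:800])
cv2.imwrite("pics/crop2.png",cv2.resize(j[140:340,210:460],None,fx=3,fy=3,interpolation=cv2.INTER_CUBIC)[:600,:800])
E
```

```text
(no output)
```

View pics/crop1.png

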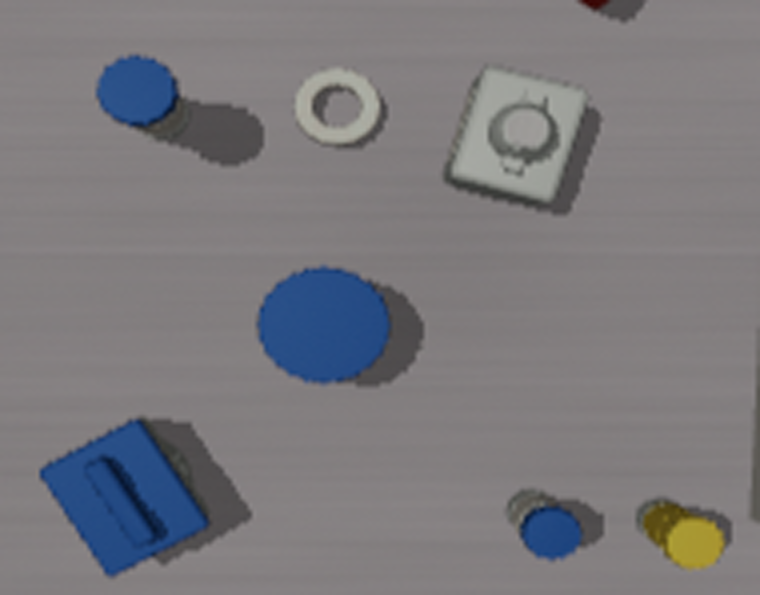

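View pics/crop2.png

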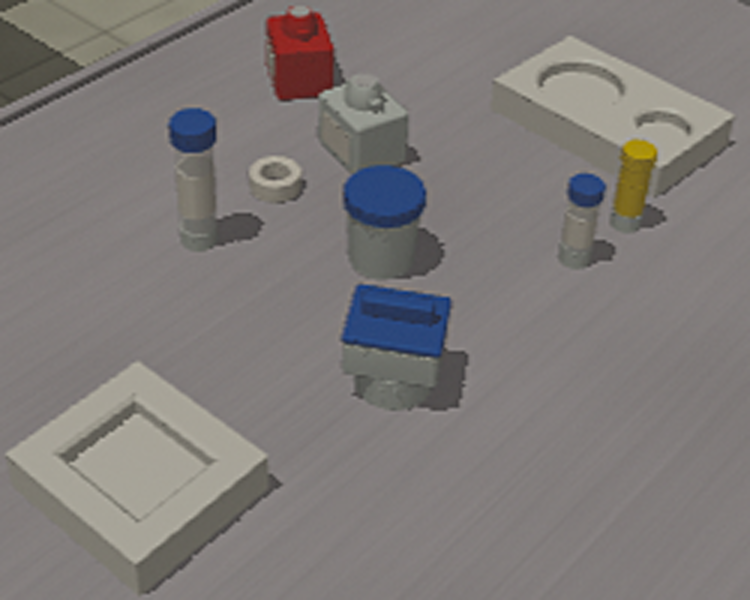

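```bash
cat > m2.py <<'E'
from h import *
t=load("top0.npz");s=load("side0.npz");P=cloud(t);Q=cloud(s)
def comp(C,name,xy,zlo,zhi,r=.1):
    m=((C[...,2]>zlo)&(C[...,2]<zhi)&(np.hypot(C[...,0]-xy[0],C[...,1]-xy[1])<r))
    q=C[m]; 
    rect=cv2.minAreaRect((q[:,:2]*1000).astype(np.float32));c,rr=cv2.minEnclosingCircle((q[:,:2]*1000).astype(np.float32))
    print(name,len(q),"z %.4f"%np.median(q[:,2]),"mean",(q[:,:2].mean(0)*1000).round(1),"rect",np.round(rect[0],1),np.round(rect[1],1),round(rect[2],1),"circ",np.round(c,1),round(rr,1))
for C,n in((P,"top"),(Q,"side")):
    comp(C,n+" tube",(.6925,.0875),.110,.125,.04)
    comp(C,n+" short",(.463,-.1),.071,.085,.03)
    comp(C,n+" pot",(.5723,.0049),.066,.08,.04)
    comp(C,n+" bar",(.48,.0986),.075,.09,.05)
    comp(C,n+" lid",(.48,.0986),.061,.0675,.05)
    comp(C,n+" shoulder",(.677,-.09),.050,.060,.05)
    comp(C,n+" basetop",(.677,-.09),.072,.09,.05)
    comp(C,n+" pairtray",(.5365,.284),.029,.036,.1)
    comp(C,n+" pairfloor",(.5365,.284),.012,.023,.045)
    comp(C,n+" singletray",(.542,-.273),.029,.036,.12)
    comp(C,n+" wide",(.575,-.273),.012,.023,.043)
    comp(C,n+" narrow",(.487,-.27),.012,.023,.03)
    comp(C,n+" roll",(.696,-.002),.014,.023,.03)
from station import arm
st=arm.get_state();R=Ro.from_euler("xyz",st["tcp_rot"]).as_matrix();print(R.round(3))
E
python3 m2.py
```

```text
top tube 307 z 0.1154 mean [692.7  87.9] rect [693.3  88.4] [34.1 33.8] 2.3 circ [693.1  88.4] 17.9
top short 171 z 0.0753 mean [ 462.7 -100.9] rect [ 462.2 -100.9] [25.1 27.2] 67.5 circ [ 462.2 -100.8] 14.1
top pot 852 z 0.0693 mean [572.3   4.9] rect [572.1   4.8] [60.2 62.2] 0.0 circ [572.3   5. ] 31.3
top bar 175 z 0.0789 mean [479.2  98.5] rect [479.   98.8] [49.3 12.5] 31.0 circ [479.1  98.4] 24.8
top lid 833 z 0.0636 mean [479.8  98.5] rect [479.4  98.7] [67.7 55.9] 30.9 circ [479.6  99. ] 41.4
top shoulder 669 z 0.0540 mean [676.8 -88.7] rect [677.2 -89.7] [53.6 65.5] 73.7 circ [677.6 -89.8] 39.7
top basetop 130 z 0.0746 mean [677.4 -89.2] rect [677.1 -89.2] [22.5 24.1] 66.9 circ [677.4 -90. ] 13.3
top pairtray 2281 z 0.0317 mean [536.5 284.9] rect [536.5 284. ] [123.9 112.7] 0.6 circ [536.6 284.3] 82.1
top pairfloor 1176 z 0.0178 mean [536.2 287.1] rect [536.4 287.4] [75.8 61.2] 0.7 circ [536.6 284.2] 45.0
top singletray 3416 z 0.0313 mean [ 539.6 -273. ] rect [ 544.6 -273.6] [113.7 180. ] 86.8 circ [ 544.8 -272.9] 104.4
top wide 1093 z 0.0174 mean [ 578.3 -278.4] rect [ 578
[... 1009 characters left out ...]
315 mean [534.  286.4] rect [537.1 283.2] [127.3 114. ] 1.1 circ [537.9 283.8] 83.3
side pairfloor 906 z 0.0177 mean [541.2 280.4] rect [541.2 280.3] [71.3 61.3] 0.9 circ [541.5 279.2] 43.8
side singletray 1089 z 0.0317 mean [ 540.2 -274.4] rect [ 545.9 -274.7] [117.8 183.3] 86.9 circ [ 545.5 -275.1] 107.2
side wide 257 z 0.0181 mean [ 583.2 -286. ] rect [ 582.8 -285.2] [66.7 59.5] 68.5 circ [ 583.4 -282.8] 37.0
side narrow 104 z 0.0183 mean [ 495.6 -282.3] rect [ 495.6 -281.3] [38.5 31.8] 57.5 circ [ 493.3 -278.9] 21.9
side roll 122 z 0.0174 mean [695.9  -1.5] rect [696.4  -2.7] [40.2 42.9] 45.3 circ [697.5  -1.7] 23.2
[[-0.     0.949  0.315]
 [ 0.001  0.315 -0.949]
 [-1.    -0.    -0.001]]
```

```bash
cat > go.py <<'E'
import sys
from h import *
from station import arm
# usage: go.py x y z(tcp) psi_deg   -> total shift in present tool axes (mm) and turn about tool x
st=arm.get_state();p=st["tool_pos"];R=Ro.from_euler("xyz",st["tcp_rot"]).as_matrix()
psi=np.degrees(np.arctan2(R[1,2],R[0,2]))
print("t",round(st["time_s"],2),"pos",(p*1000).round(1),"psi",psi.round(2),"tilt",np.degrees(np.arccos(-R[2,0])).round(2),"toolx",R[:,0].round(4),"q",st["q"].round(2),"open",round(st["opening"]*1000,1),"F",st["wrist_force"].round(1))
if len(sys.argv)>3:
    t=np.array([float(a) for a in sys.argv[1:4]]); d=t-p*1000
    print("shift tool",(R.T@d).round(1))
    if len(sys.argv)>4:
        w=(psi-float(sys.argv[4])+180)%360-180; print("turn about x rad",np.radians(w).round(4))
        # levelling turn: total rotvec in tool frame to level target
        a=np.radians(float(sys.argv[4]));z=np.array([np.cos(a),np.sin(a),0]);x=np.array([0,0,-1.]);T=np.stack([x,np.cross(z,x),z],1)
        print("full rotvec",Ro.from_matrix(R.T@T).as_rotvec().round(4))
E
python3 go.py 677.2 -89.6 200 -106.1
```

```text
t 0.15 pos [ 204.8 -616.5  229.9] psi -71.62 tilt 0.07 toolx [-5.0e-04  1.2e-03 -1.0e+00] q [ 1.15  0.33  0.04  1.47 -0.01  1.34 -0.06] open 87.0 F [-0.   0.2 -0.8]
shift tool [  30.3  614.4 -351.1]
turn about x rad 0.6018
full rotvec [ 6.018e-01 -1.200e-03  4.000e-04]
```

play_rows(motion="0 20 -12 0 0 0 72;0 44 -25 0 0 0 72;0 44 -25 0 0 0 72;0 44 -25 0 0 0 72;0 44 -25 0 0 0 72;0 44 -25 0 0 0 72;0 44 -25 0 0 0 72;0 44 -25 0 0 0 72;0 44 -25 0 0 0 72;0 44 -25 0 0 0 72;0 44 -25 0 0 0 72;0 44 -25 0 0 0 72;0 44 -25 0 0 0 72;0 44 -25 0 0 0 72;0 22 -14 0 0 0 72;0 0 0 0.15 0 0 72;0 0 0 0.15 0 0 72;0 0 0 0.15 0 0 72;0 0 0 0.15 0 0 72;0 0 0 0 0 0 72")

```text
time_s: 2.65
tool_pos: [0.6767, -0.0887, 0.2306]
tcp_rot: [-1.882, 1.57, 2.554]
wrist_force: [-0.2, 0.2, 0.4]
opening: 0.0721
```

```bash
python3 go.py 677.2 -89.6 80 -106.1; python3 - <<'E'
from h import *
from station import arm
st=arm.get_state();s=arm.snapshot("wrist");cv2.imwrite("pics/w1.png",s["img"][:,:,::-1])
P=cloud(s,(st["tool_pos"],st["tcp_rot"]))
m=(np.abs(P[...,2]-.055)<.004)&(np.hypot(P[...,0]-.677,P[...,1]+.09)<.06)
q=P[m];print(len(q),np.median(q[:,2]),cv2.minAreaRect((q[:,:2]*1000).astype(np.float32)))
m=(np.abs(P[...,2]-.075)<.003)&(np.hypot(P[...,0]-.677,P[...,1]+.09)<.04)
q=P[m];print(len(q),cv2.minEnclosingCircle((q[:,:2]*1000).astype(np.float32)))
E
```

```text
t 2.65 pos [676.7 -88.7 230.6] psi -105.88 tilt 0.02 toolx [-3.e-04  2.e-04 -1.e+00] q [ 0.25  0.41 -0.25  1.36  0.1   1.38 -1.85] open 72.1 F [-0.2  0.2  0.4]
shift tool [150.6   0.8   0.7]
turn about x rad 0.0039
full rotvec [ 0.0039 -0.0001  0.0003]
2237 0.054665968760178485 ((679.30810546875, -91.89970397949219), (53.375099182128906, 65.84233856201172), 73.6180191040039)
488 ((679.1627197265625, -91.91863250732422), 12.575322151184082)
```

View pics/w1.png

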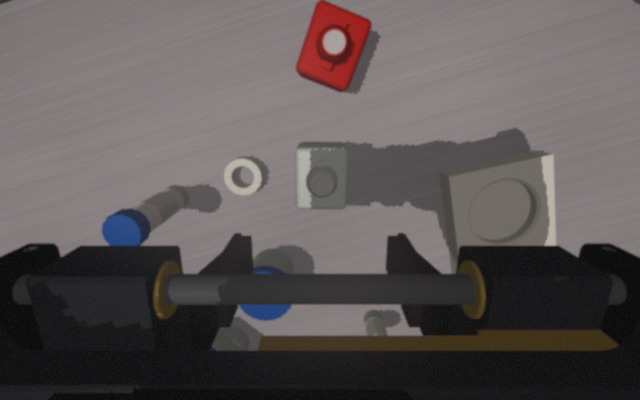

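The wrist view shows the off-white jar at (321,180), square to the jaws. The roll is at (243,176) and the tall tube's cap at (127,230). Both are clear of the descent.

play_rows(motion="20 1.8 1.5 0.004 0 0 72;40 0 0 0 0 0 72;40 0 0 0 0 0 72;40 0 0 0 0 0 72;30 0 0 0 0 0 72;15 0 0 0 0 0 72;10 0 0 0 0 0 72;0 0 0 0 0 0 72;0 0 0 0 0 0 45;0 0 0 0 0 0 45;0 0 0 0 0 0 45;0 0 0 0 0 0 45;0 0 0 0 0 0 45;0 0 0 0 0 0 45", force=25)

```text
time_s: 4.45
tool_pos: [0.6788, -0.0921, 0.0364]
tcp_rot: [1.783, 1.57, -0.071]
wrist_force: [-1.5, 0.2, 5.8]
opening: 0.0539
```

```bash
python3 go.py 536.6 284 200 -89.3
```

```text
t 4.45 pos [678.8 -92.1  36.4] psi -106.23 tilt 0.07 toolx [ 1.1e-03 -1.0e-04 -1.0e+00] q [ 0.24  0.57 -0.24  1.55  0.15  1.04 -1.89] open 53.9 F [-1.5  0.2  5.8]
shift tool [-163.8 -241.4 -321.4]
turn about x rad -0.2955
full rotvec [-2.955e-01 -1.000e-04 -1.100e-03]
```

play_rows(motion="-15 0 0 0 0 0 45;-35 0 0 0 0 0 45;-40 0 0 0 0 0 45;-40 0 0 0 0 0 45;-34 -8 -12 0 0 0 45;0 -27 -35 0 0 0 45;0 -27 -35 0 0 0 45;0 -27 -35 0 0 0 45;0 -27 -35 0 0 0 45;0 -27 -35 0 0 0 45;0 -27 -35 0 0 0 45;0 -27 -35 0 0 0 45;0 -27 -36 0 0 0 45;0 -17 -28 -0.06 0 0 45;0 0 0 -0.08 0 0 45;0 0 0 -0.08 0 0 45;0 0 0 -0.076 0 0 45;0 0 0 0 0 0 45")

```text
time_s: 6.7
tool_pos: [0.5365, 0.2834, 0.2]
tcp_rot: [1.642, 1.571, 0.083]
wrist_force: [-0.3, -0.6, -1.4]
opening: 0.0539
```

```bash
cat > look.py <<'E'
import sys
from h import *
from station import arm
for n in sys.argv[2:]:
    st=arm.get_state();s=arm.snapshot(n);cv2.imwrite(f"pics/{n}{sys.argv[1]}.png",s["img"][:,:,::-1])
    if n=="wrist": s["p"]=st["tool_pos"];s["r"]=st["tcp_rot"]
    np.savez(f"{n}{sys.argv[1]}.npz",**s)
E
python3 go.py 536.6 284 65 -89.3; python3 look.py 1 top side wrist
```

```text
t 6.7 pos [536.5 283.4 200. ] psi -89.3 tilt 0.01 toolx [ 1.e-04  0.e+00 -1.e+00] q [-0.16  0.3  -0.49  1.6   0.15  1.28 -2.23] open 53.9 F [-0.3 -0.6 -1.4]
shift tool [ 1.35e+02  1.00e-01 -6.00e-01]
turn about x rad 0.0001
full rotvec [ 0.0001 -0.     -0.0001]
```

View pics/wrist1.png

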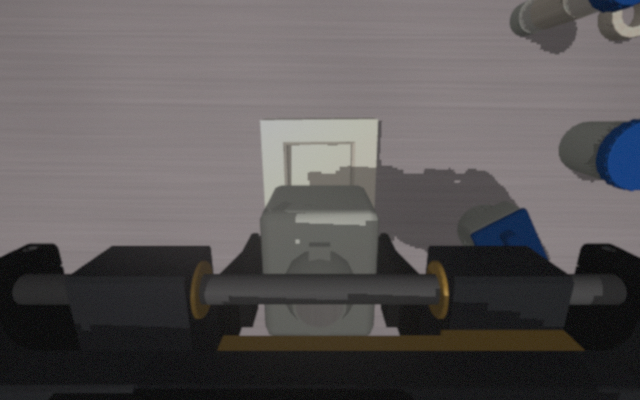

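View pics/side1.png

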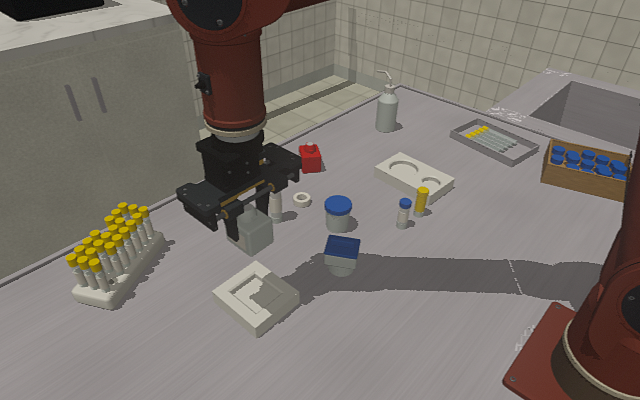

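```bash
python3 - <<'E'
from h import *
s=load("wrist1.npz");P=cloud(s,(s["p"],s["r"]))
m=(P[...,2]>.175)&(P[...,2]<.208)&(np.abs(P[...,1]-.284)<.02)&(P[...,0]>.55)&(P[...,0]<.60)
print(m.sum(),np.median(P[m][:,0]))
m=(P[...,2]>.029)&(P[...,2]<.035)&(np.hypot(P[...,1]-.284,P[...,0]-.537)<.1)
q=P[m];print(q.max(0),q.min(0))
s=load("top1.npz");P=cloud(s)
m=(np.abs(P[...,2]-.0315)<.003)&(np.hypot(P[...,1]-.284,P[...,0]-.537)<.1)
E
```

```text
1367 0.5697849547954733
[0.60142234 0.33950725 0.03465278] [0.51330177 0.22633756 0.02900734]
```

play_rows(motion="20 0.8 0 0 0 0 45;35 0 0 0 0 0 45;35 0 0 0 0 0 45;25 0 0 0 0 0 45;15 0 0 0 0 0 45;8 0 0 0 0 0 45;2 0 0 0 0 0 45;2 0 0 0 0 0 45;1 0 0 0 0 0 45;1 0 0 0 0 0 45;0.5 0 0 0 0 0 45;0 0 0 0 0 0 45")

```text
time_s: 8.35
tool_pos: [0.5374, 0.2835, 0.0551]
tcp_rot: [2.273, 1.571, 0.715]
wrist_force: [0.0, 0.4, -0.9]
opening: 0.0538
```

```bash
python3 go.py 537 284 54.4 -89.3
```

```text
t 8.35 pos [537.4 283.5  55.1] psi -89.27 tilt 0.01 toolx [ 1.e-04  1.e-04 -1.e+00] q [-0.19  0.44 -0.46  1.74  0.23  1.02 -2.29] open 53.8 F [ 0.   0.4 -0.9]
shift tool [ 0.7 -0.4 -0.5]
turn about x rad 0.0006
full rotvec [ 0.0006 -0.0001 -0.0001]
```

Now down another millimetre or so, release, and go up.

play_rows(motion="1 0 0 0 0 0 45;0 0 0 0 0 0 45;0 0 0 0 0 0 58;0 0 0 0 0 0 66;0 0 0 0 0 0 72;0 0 0 0 0 0 72;-10 0 0 0 0 0 72;-30 0 0 0 0 0 72;-40 0 0 0 0 0 72;-40 0 0 0 0 0 72;-30 0 0 0 0 0 72;0 0 0 0 0 0 72")

```text
time_s: 9.85
tool_pos: [0.5385, 0.2845, 0.2077]
tcp_rot: [2.022, 1.565, 0.464]
wrist_force: [-0.3, 0.1, -0.2]
opening: 0.0721
```

```bash
python3 look.py 2 wrist; python3 go.py 479.2 98.7 200 -59.1
```

```text
t 9.9 pos [537.8 283.9 205.7] psi -89.27 tilt 0.15 toolx [ 0.0024  0.0011 -1.    ] q [-0.16  0.3  -0.49  1.59  0.15  1.29 -2.23] open 71.7 F [ 1.   0.  -0.8]
shift tool [  5.3 -61.  184.5]
turn about x rad -0.5265
full rotvec [-5.265e-01 -4.000e-04 -2.600e-03]
```

View pics/wrist2.png

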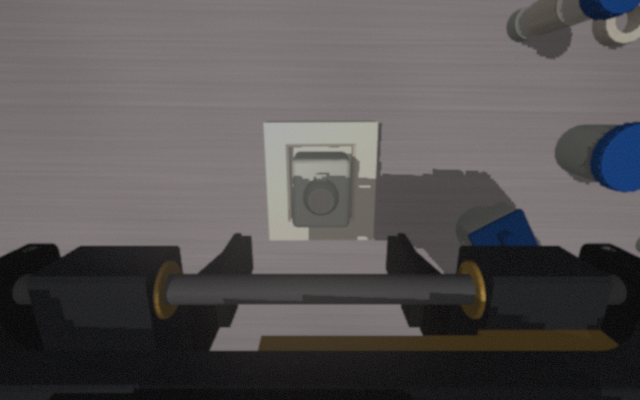

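The jar sits inside the recess, with its neck at (320,195). Next, the upper jar.

play_rows(motion="0 -5 15 0 0 0 80;0 -14 42 0 0 0 80;0 -14 42 0 0 0 80;0 -14 42 0 0 0 80;0 -14 43.5 0 0 0 80;5 0 0 -0.13 0 0 80;0 0 0 -0.13 0 0 80;0 0 0 -0.13 0 0 80;0 0 0 -0.1365 0 0 80;0 0 0 0 0 0 80;0 0 0 0 0 0 80")

```text
time_s: 11.28
tool_pos: [0.4783, 0.0976, 0.1986]
tcp_rot: [-1.857, 1.57, -2.892]
wrist_force: [0.1, -0.3, -0.7]
opening: 0.0799
```

```bash
python3 look.py 3 wrist top side; python3 go.py 479.2 98.7 50 -59.1
cat > m3.py <<'E'
from h import *
def comp(C,name,xy,zlo,zhi,r=.1):
    m=((C[...,2]>zlo)&(C[...,2]<zhi)&(np.hypot(C[...,0]-xy[0],C[...,1]-xy[1])<r))
    q=C[m]
    if len(q)<5: print(name,"few");return
    rect=cv2.minAreaRect((q[:,:2]*1000).astype(np.float32));c,rr=cv2.minEnclosingCircle((q[:,:2]*1000).astype(np.float32))
    print(name,len(q),"z %.4f"%np.median(q[:,2]),"mean",(q[:,:2].mean(0)*1000).round(1),"rect",np.round(rect[0],1),np.round(rect[1],1),round(rect[2],1),"circ",np.round(c,1),round(rr,1))
def get(n):
    s=load(n+".npz");return cloud(s,(s["p"],s["r"])) if "p" in s else cloud(s)
E
python3 - <<'E'
from m3 import *
for n in ("wrist3","top3","side3"):
    C=get(n)
    comp(C,n+" shoulder",(.537,.284),.068,.080,.05)
    comp(C,n+" jar top",(.537,.284),.090,.1,.03)
    comp(C,n+" traytop",(.5365,.284),.029,.036,.1)
    comp(C,n+" lid",(.48,.0986),.061,.0675,.05)
    comp(C,n+" bar",(.48,.0986),.075,.09,.05)
E
```

```text
t 11.43 pos [478.6  98.  198.9] psi -59.2 tilt 0.01 toolx [-2.e-04 -1.e-04 -1.e+00] q [ 0.11  0.05 -0.42  1.87  0.02  1.23 -1.34] open 80.3 F [0.7 0.3 0.3]
shift tool [148.9   0.9  -0.2]
turn about x rad -0.0017
full rotvec [-0.0017 -0.0001  0.0002]
wrist3 shoulder 2860 z 0.0728 mean [525.9 273.6] rect [533.3 282.1] [57.  54.3] 0.9 circ [534.  280.5] 37.3
wrist3 jar top 678 z 0.0933 mean [534.6 279. ] rect [533.4 279.1] [15.  25.2] 31.0 circ [536.9 281. ] 12.7
wrist3 traytop 6622 z 0.0321 mean [514.2 265. ] rect [533.2 282.5] [114.2 113.3] 1.1 circ [533.6 282.2] 79.2
wrist3 lid 3607 z 0.0638 mean [483.3  98.2] rect [481.2  96.7] [68.  55.8] 30.9 circ [481.5  97.1] 42.0
wrist3 bar 746 z 0.0795 mean [482.8  97.8] rect [481.6  97.2] [48.9 12. ] 30.3 circ [481.9  96.7] 24.7
top3 shoulder 706 z 0.0724 mean [537. 282.] rect [536.  283.9] [65.4 54. ] 1.1 circ [536.2 284.7] 39.1
top3 jar top 141 z 0.0931 mean [536.1 283.4] rect [536.1 284.7] [23.7 23.1] 76.4 circ [536.3 283.7] 12.9
top3 traytop 2131 z 0.0318 mean [536.6 281.1] rect [536.6 284.2] [124.  112.7] 0.9 circ [536.3 284.3] 82.5
top3 lid 324 z 0.0635 mean [471.7 108.6] rect [479.2  99.3] [67.8 54.9] 30.0 circ [479.9  99.8] 41.5
top3 bar 96 z 0.0791 mean [470.8  93.5] rect [479.1  98.9] [49.2 12. ] 31.7 circ [479.4  98.2] 24.8
side3 shoulder 537 z 0.0722 mean [528.7 289.4] rect [535.3 284.2] [66.1 53.1] 0.9 circ [535.5 285.7] 39.4
side3 jar top 111 z 0.0927 mean [534.7 284.7] rect [536.3 283.9] [23.5 23.8] 43.1 circ [536.1 284.1] 13.4
side3 traytop 1580 z 0.0316 mean [521.6 295. ] rect [536.9 283.1] [126.3 114.1] 0.8 circ [537.6 284. ] 83.2
side3 lid 440 z 0.0636 mean [474.4 103.8] rect [479.3  98.3] [67.6 57.4] 30.8 circ [479.5  97.7] 42.1
side3 bar 123 z 0.0787 mean [477.8  99.2] rect [479.2  97.7] [49.5 14.3] 30.1 circ [477.4 100.6] 24.8
```

View pics/wrist3.png

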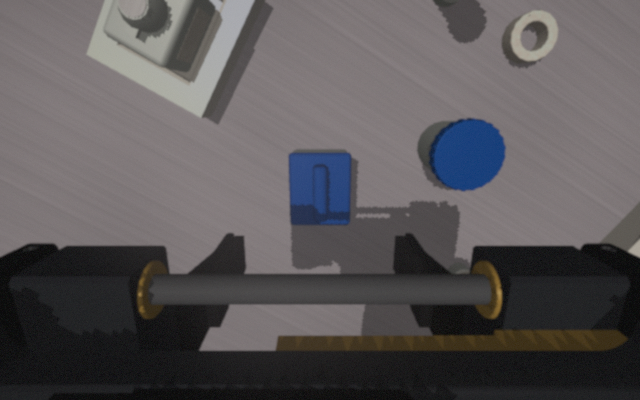

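View pics/top3.png

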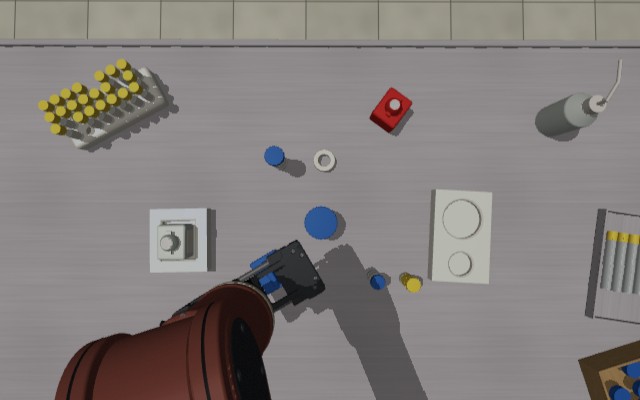

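```bash
python3 - <<'E'
from m3 import *
C=get("wrist2")
comp(C,"shoulder",(.537,.284),.068,.080,.05)
comp(C,"jar top",(.537,.284),.090,.1,.03)
comp(C,"traytop",(.5365,.284),.029,.036,.1)
comp(C,"pot",(.5723,.0049),.066,.08,.05)
C=get("wrist3")
comp(C,"pot",(.5723,.0049),.066,.08,.05)
E
python3 go.py 481.4 96.9 50 -59.1
```

```text
shoulder 2850 z 0.0726 mean [541.3 282.8] rect [538.3 282.8] [65.1 53.9] 1.1 circ [538.4 282.5] 39.7
jar top 614 z 0.0931 mean [538.6 282.7] rect [538.1 282.9] [24.7 24.3] 19.6 circ [538.  282.8] 13.0
traytop 7936 z 0.0319 mean [545.3 282.7] rect [538.1 282.6] [124.5 112.4] 1.2 circ [538.3 282.3] 83.1
pot 2277 z 0.0693 mean [572.6  15.8] rect [570.6  16.7] [62.9 35.1] 15.5 circ [574.1   4.2] 31.5
pot 4105 z 0.0697 mean [574.9   4.1] rect [574.3   2.8] [62.5 63. ] 37.2 circ [574.3   2.8] 32.0
t 11.43 pos [478.6  98.  198.9] psi -59.2 tilt 0.01 toolx [-2.e-04 -1.e-04 -1.e+00] q [ 0.11  0.05 -0.42  1.87  0.02  1.23 -1.34] open 80.3 F [0.7 0.3 0.3]
shift tool [148.9   1.9   2.4]
turn about x rad -0.0017
full rotvec [-0.0017 -0.0001  0.0002]
```

play_rows(motion="20 1.9 2.4 -0.002 0 0 80;40 0 0 0 0 0 80;40 0 0 0 0 0 80;30 0 0 0 0 0 80;14 0 0 0 0 0 80;6 0 0 0 0 0 80;0 0 0 0 0 0 80;0 0 0 0 0 0 50;0 0 0 0 0 0 50;0 0 0 0 0 0 50;0 0 0 0 0 0 50;0 0 0 0 0 0 50;0 0 0 0 0 0 50", force=30)

```text
time_s: 13.05
tool_pos: [0.4819, 0.0973, 0.0494]
tcp_rot: [1.293, 1.57, 0.264]
wrist_force: [-1.0, 0.2, 4.7]
opening: 0.0556
```

```bash
python3 go.py 538 283.2 240 1.1
```

```text
t 13.05 pos [481.9  97.3  49.4] psi -58.98 tilt 0.03 toolx [ 5.e-04  1.e-04 -1.e+00] q [ 0.09  0.22 -0.41  2.02  0.11  0.91 -1.41] open 55.6 F [-1.   0.2  4.7]
shift tool [-190.6  144.  -130.4]
turn about x rad -1.0487
full rotvec [-1.0487e+00  4.0000e-04 -4.0000e-04]
```

play_rows(motion="-15 0 0 0 0 0 50;-40 0 0 0 0 0 50;-45 0 0 0 0 0 50;-45 0 0 0 0 0 50;-40 10 -9 0 0 0 50;-5.6 26 -24 0 0 0 50;0 30 -27 0 0 0 50;0 30 -27 0 0 0 50;0 30 -27 0 0 0 50;0 18 -16.4 -0.06 0 0 50;0 0 0 -0.12 0 0 50;0 0 0 -0.13 0 0 50;0 0 0 -0.13 0 0 50;0 0 0 -0.13 0 0 50;0 0 0 -0.13 0 0 50;0 0 0 -0.13 0 0 50;0 0 0 -0.13 0 0 50;0 0 0 -0.0887 0 0 50;0 0 0 0 0 0 50;0 0 0 0 0 0 50")

```text
time_s: 15.55
tool_pos: [0.5378, 0.2829, 0.2399]
tcp_rot: [-1.765, 1.571, -1.748]
wrist_force: [0.5, 0.2, -0.5]
opening: 0.0557
```

```bash
python3 go.py 538 283.2 160 1.1;python3 look.py 4 wrist side; python3 - <<'E'
from m3 import *
for n in("wrist4","side4"):
    C=get(n)
    for a,b,k in((.245,.262,"lid"),(.262,.28,"bar")): comp(C,n+k,(.538,.283),a,b,.06)
    comp(C,n+" traytop",(.5365,.284),.029,.036,.1)
    comp(C,n+" jar top",(.537,.284),.090,.1,.03)
E
```

```text
t 15.55 pos [537.8 282.9 239.9] psi 0.98 tilt 0.0 toolx [-0.e+00 -1.e-04 -1.e+00] q [-0.01  0.32 -0.68  1.53  0.2   1.37 -0.69] open 55.7 F [ 0.5  0.2 -0.5]
shift tool [79.9  0.3  0.2]
turn about x rad -0.0022
full rotvec [-0.0022 -0.      0.0001]
wrist4lid 10482 z 0.2543 mean [539.9 288.8] rect [539.9 280.5] [75.9 68.4] 1.1 circ [539.8 280.7] 42.4
wrist4bar 2863 z 0.2699 mean [540.1 286.9] rect [543.6 283.1] [77.1 47.4] 19.1 circ [540.2 293.1] 40.6
wrist4 traytop 4746 z 0.0318 mean [538.6 309.4] rect [539.2 293. ] [124.3  91.5] 1.1 circ [538.6 293.4] 76.2
wrist4 jar top 298 z 0.0929 mean [538.4 287.9] rect [538.4 288. ] [23.7 13.5] 1.7 circ [538.4 284.3] 12.2
side4lid 628 z 0.2538 mean [532.4 299.1] rect [536.3 296.5] [76.2 42.9] 6.2 circ [537.1 287.1] 38.5
side4bar 251 z 0.2695 mean [541.7 293.4] rect [537.9 293.1] [26.4 83.3] 78.4 circ [537.8 292.6] 42.9
side4 traytop 1595 z 0.0315 mean [521.6 295.1] rect [537.  283.4] [126.3 113.5] 0.9 circ [537.1 284.1] 83.0
side4 jar top 108 z 0.0924 mean [535.1 284.6] rect [536.2 284. ] [23.5 24.1] 84.0 circ [535.5 283.3] 13.7
```

View pics/wrist4.png

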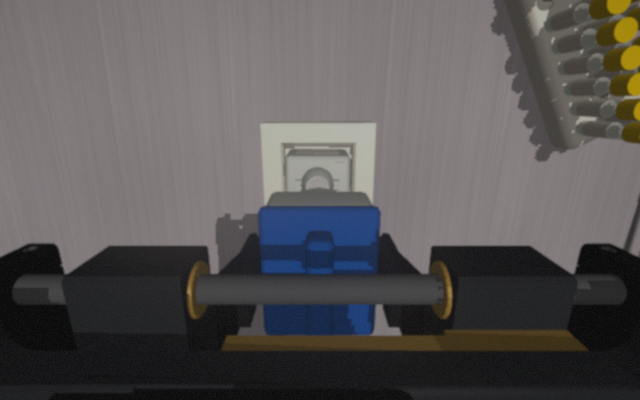

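View pics/side4.png

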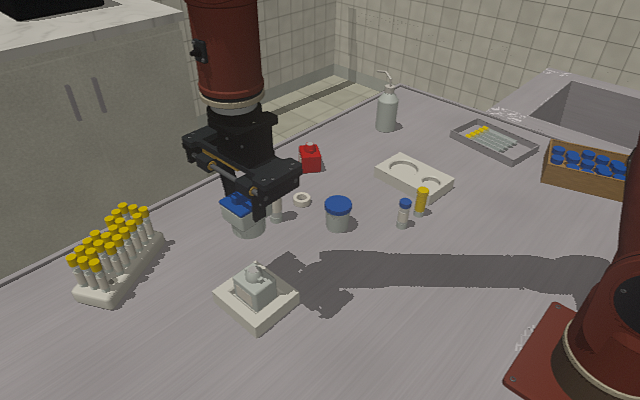

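```bash
python3 - <<'E'
from m3 import *
C=get("wrist4")
m=(C[...,2]>.2515)&(C[...,2]<.258)&(abs(C[...,0]-.538)<.02)&(abs(C[...,1]-.284)<.05)
q=C[m];print("lid y max",np.percentile(q[:,1],[90,97,99,100]),len(q))
m=(C[...,2]>.220)&(C[...,2]<.244)&(abs(C[...,0]-.538)<.02)&(abs(C[...,1]-.314)<.02)
q=C[m];print("body face y",np.median(q[:,1]),len(q))
m=(C[...,2]>.196)&(C[...,2]<.212)&(abs(C[...,0]-.538)<.005)&(abs(C[...,1]-.314)<.03)
q=C[m];print("skirt",len(q))
m=(C[...,2]>.2515)&(C[...,2]<.258)&(abs(C[...,1]-.312)<.006)&(abs(C[...,0]-.54)<.04)
q=C[m];print("lid x",q[:,0].min(),q[:,0].max(),len(q))
m=(C[...,2]>.2655)&(C[...,2]<.28)&(abs(C[...,0]-.538)<.01)&(abs(C[...,1]-.284)<.05)
q=C[m];print("bar y max",q[:,1].max())
# lower-view jar top x centre, neck
m=(C[...,2]>.071)&(C[...,2]<.078)&(abs(C[...,1]-.31)<.012)&(abs(C[...,0]-.54)<.05)
q=C[m];print("shoulder x",q[:,0].min(),q[:,0].max(),"ymax",q[:,1].max())
E
```

```text
lid y max [0.31144618 0.31339718 0.31395329 0.31498638] 6304
body face y 0.3129916843335443 1042
skirt 26
lid x 0.511600227805185 0.5672755626294659 2261
bar y max 0.30569951293493053
shoulder x 0.5070209349789505 0.5701122104197176 ymax 0.3095373352272216
```

```bash
python3 - <<'E'
from m3 import *
def face(C,zlo,zhi,xy,half,tag):
    m=(C[...,2]>zlo)&(C[...,2]<zhi)&(np.hypot(C[...,0]-xy[0],C[...,1]-xy[1])<.05)
    q=C[m];
    for ax in (0,1):
        h=np.histogram(q[:,ax],bins=np.arange(q[:,ax].min(),q[:,ax].max()+.001,.001))
        o=np.argsort(h[0])[-5:];print(tag,len(q),"xy"[ax],[(round(h[1][i]*1000,1),int(h[0][i])) for i in sorted(o)])
face(get("side4"),.222,.242,(.538,.283),0,"side4 upper body")
face(get("side3"),.038,.066,(.538,.283),0,"side3 base body")
face(get("wrist4"),.222,.242,(.538,.283),0,"wrist4 upper body")
face(get("side4"),.248,.2525,(.538,.283),0,"side4 upper lid")
face(get("side4"),.193,.213,(.538,.283),0,"side4 skirt")
E
```

```text
side4 upper body 424 x [(np.float64(500.8), 21), (np.float64(501.8), 26), (np.float64(509.8), 35), (np.float64(510.8), 73), (np.float64(511.8), 57)]
side4 upper body 424 y [(np.float64(291.8), 11), (np.float64(292.8), 13), (np.float64(311.8), 21), (np.float64(312.8), 101), (np.float64(313.8), 58)]
side3 base body 419 x [(np.float64(501.9), 28), (np.float64(502.9), 94), (np.float64(503.9), 87), (np.float64(504.9), 18), (np.float64(550.9), 7)]
side3 base body 419 y [(np.float64(306.8), 7), (np.float64(307.8), 11), (np.float64(308.8), 29), (np.float64(309.8), 104), (np.float64(310.8), 56)]
wrist4 upper body 1260 x [(np.float64(520.4), 23), (np.float64(522.4), 27), (np.float64(536.4), 23), (np.float64(551.4), 24), (np.float64(559.4), 23)]
wrist4 upper body 1260 y [(np.float64(291.7), 64), (np.float64(292.7), 47), (np.float64(293.7), 59), (np.float64(311.7), 167), (np.float64(312.7), 873)]
side4 upper lid 115 x [(np.float64(501.0), 8), (np.float64(502.0), 11), (np.float64(509.0), 8), (np.float64(510.0), 9), (np.float64(511.0), 9)]
side4 upper lid 115 y [(np.float64(291.6), 6), (np.float64(292.6), 6), (np.float64(293.6), 7), (np.float64(313.6), 25), (np.float64(314.6), 15)]
side4 skirt 285 x [(np.float64(510.0), 27), (np.float64(511.0), 37), (np.float64(512.0), 29), (np.float64(513.0), 26), (np.float64(518.0), 17)]
side4 skirt 285 y [(np.float64(294.9), 10), (np.float64(301.9), 16), (np.float64(305.9), 14), (np.float64(306.9), 28), (np.float64(307.9), 18)]
```

play_rows(motion="10 3.2 -1 0 0 0 50;25 0 0 0 0 0 50;25 0 0 0 0 0 50;20 0 0 0 0 0 50;10 0 0 0 0 0 50;5 0 0 0 0 0 50;3 0 0 0 0 0 50;3 0 0 0 0 0 50;3 0 0 0 0 0 50;0 0 0 0 0 0 50")

```text
time_s: 16.9
tool_pos: [0.5367, 0.2862, 0.1356]
tcp_rot: [-2.635, 1.571, -2.616]
wrist_force: [-0.0, 0.0, -1.0]
opening: 0.0555
```

```bash
python3 go.py 536.8 286.1 122.4 1.1
```

```text
t 16.9 pos [536.7 286.2 135.6] psi 1.1 tilt 0.01 toolx [-1.e-04 -0.e+00 -1.e+00] q [-0.03  0.39 -0.66  1.66  0.26  1.18 -0.74] open 55.5 F [-0.  0. -1.]
shift tool [13.2 -0.1  0.1]
turn about x rad -0.0
full rotvec [-0.     -0.0001  0.    ]
```

play_rows(motion="2 0 0 0 0 0 50;2 0 0 0 0 0 50;2 0 0 0 0 0 50;2 0 0 0 0 0 50;0 0 0 0 0 0 50")

```text
time_s: 17.52
tool_pos: [0.5367, 0.2863, 0.1275]
tcp_rot: [-2.939, 1.571, -2.919]
wrist_force: [-0.4, -0.6, -1.6]
opening: 0.0558
```

```bash
python3 look.py 5 wrist side;python3 go.py 536.8 286.1 122.4 1.1
```

```text
t 17.62 pos [536.8 286.3 127.7] psi 1.1 tilt 0.0 toolx [-0.  0. -1.] q [-0.04  0.4  -0.66  1.67  0.26  1.16 -0.74] open 55.6 F [ 0.4 -0.3 -1. ]
shift tool [ 5.3 -0.2  0. ]
turn about x rad -0.0
full rotvec [-0. -0. -0.]
```

View pics/wrist5.png

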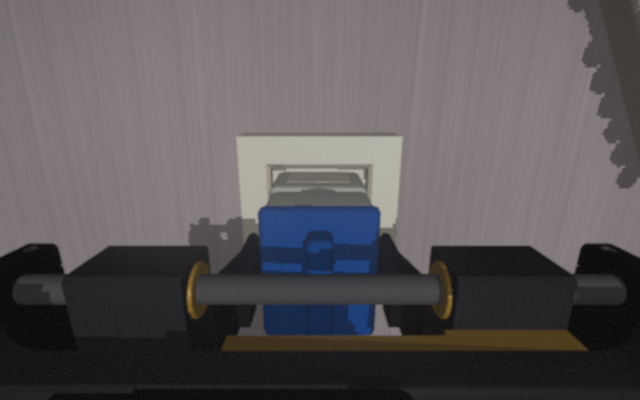

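View pics/side5.png

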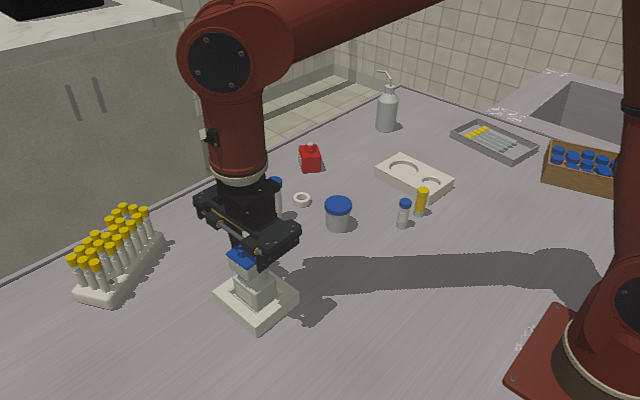

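No contact force, and it is already below lug-top height, so the notches have taken the lugs. Continuing down.

play_rows(motion="1.5 0 0 0 0 0 50;1.5 0 0 0 0 0 50;1 0 0 0 0 0 50;1 0 0 0 0 0 50;0.5 0 0 0 0 0 50;0 0 0 0 0 0 50")

```text
time_s: 18.38
tool_pos: [0.5368, 0.2864, 0.1225]
tcp_rot: [0.405, 1.57, 0.424]
wrist_force: [-1.3, -1.0, 1.4]
opening: 0.0554
```

```bash
python3 go.py 536.8 286.1 122.4 1.1; python3 -c "
from station import arm;print(arm.get_state()['moment'])"
```

```text
t 18.38 pos [536.8 286.4 122.5] psi 1.1 tilt 0.02 toolx [ 3.e-04  1.e-04 -1.e+00] q [-0.04  0.41 -0.66  1.67  0.27  1.15 -0.75] open 55.4 F [-1.3 -1.   1.4]
shift tool [ 0.1 -0.3 -0. ]
turn about x rad -0.0
full rotvec [-0.      0.0003 -0.0001]
[-0.12175655  0.12409704 -0.00442045]
```

play_rows(motion="0 0.05 0.2 0.07 0 0 50;0 0.08 0.4 0.14 0 0 50;0 0.08 0.4 0.14 0 0 50;0 0.08 0.4 0.14 0 0 50;0 0.08 0.4 0.14 0 0 50;0 0.08 0.4 0.14 0 0 50;0 0 0 0 0 0 50")

```text
time_s: 19.25
tool_pos: [0.5392, 0.2862, 0.1224]
tcp_rot: [0.892, 1.57, 0.142]
wrist_force: [-0.3, 0.1, 2.9]
opening: 0.0556
```

```bash
python3 go.py 536.8 283.1 122.4 -89; python3 -c "
from station import arm;print(arm.get_state()['moment'])"
```

```text
t 19.25 pos [539.2 286.2 122.4] psi -42.97 tilt 0.04 toolx [ 7.e-04  1.e-04 -1.e+00] q [-0.14  0.38 -0.52  1.67  0.21  1.14 -1.47] open 55.6 F [-0.3  0.1  2.9]
shift tool [ 0.  -3.9  0.3]
turn about x rad 0.8034
full rotvec [ 8.034e-01  2.000e-04 -7.000e-04]
[-0.16049511 -0.1649153   0.04041531]
```

Turning freely. Next, the rest of the quarter turn.

play_rows(motion="0 0.08 0.4 0.14 0 0 50;0 0.08 0.4 0.14 0 0 50;0 0.08 0.4 0.14 0 0 50;0 0.08 0.4 0.14 0 0 50;0 0.08 0.4 0.14 0 0 50;0 0.05 0.3 0.1 0 0 50;0 0 0 0 0 0 50")

```text
time_s: 20.12
tool_pos: [0.5405, 0.2842, 0.1224]
tcp_rot: [1.029, 1.57, -0.519]
wrist_force: [0.1, -0.6, 3.7]
opening: 0.0556
```

```bash
python3 go.py 536.8 283.1 122.4 -89; python3 -c "
from station import arm;print(arm.get_state()['moment'])";python3 look.py 6 wrist side
```

```text
t 20.12 pos [540.5 284.2 122.4] psi -88.66 tilt 0.02 toolx [ 3.e-04 -2.e-04 -1.e+00] q [-0.24  0.36 -0.39  1.68  0.15  1.13 -2.22] open 55.6 F [ 0.1 -0.6  3.7]
shift tool [ 0.  -3.7  1.1]
turn about x rad 0.006
full rotvec [ 0.006   0.0002 -0.0003]
[-0.35409162  0.14896971 -0.04799867]
```

View pics/wrist6.png

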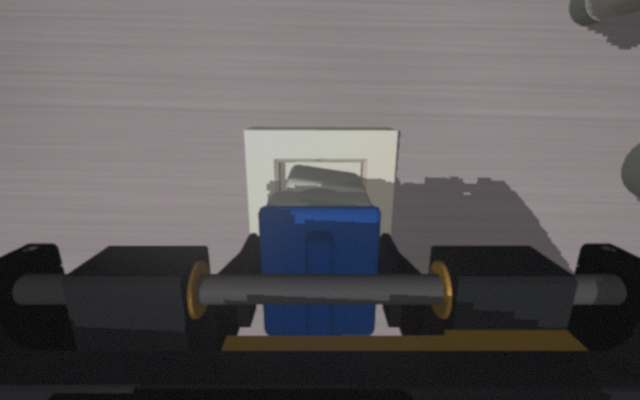

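```bash
python3 - <<'E'
import cv2
j=cv2.imread("pics/side6.png")
cv2.imwrite("pics/side6c.png",cv2.resize(j[200:345,170:350],None,fx=4,fy=4,interpolation=cv2.INTER_CUBIC))
E
```

```text
(no output)
```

View pics/side6c.png

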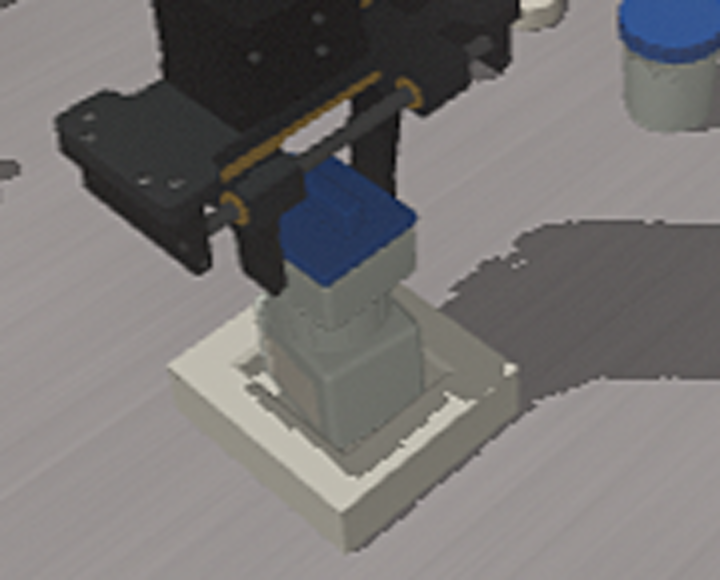

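The base turned with it by roughly 9° and is now against the recess wall, so I keep turning towards the bayonet stop.

play_rows(motion="0 0.02 0.1 0.05 0 0 50;0 0.02 0.1 0.05 0 0 50;0 0.02 0.1 0.05 0 0 50;0 0.02 0.1 0.04 0 0 50;0 0 0 0 0 0 50")

```text
time_s: 20.85
tool_pos: [0.5405, 0.2828, 0.1224]
tcp_rot: [0.042, 1.569, -1.696]
wrist_force: [-1.6, -4.2, 6.7]
opening: 0.0556
```

```bash
python3 go.py 536.8 283.1 122.4 -89; python3 -c "
from station import arm;print(arm.get_state()['moment'])";python3 look.py 7 wrist side
python3 - <<'E'
import cv2
from m3 import *
j=cv2.imread("pics/side7.png");w=cv2.imread("pics/wrist7.png")
a=cv2.resize(j[200:345,170:350],None,fx=3,fy=3,interpolation=cv2.INTER_CUBIC);b=cv2.resize(w[110:255,230:420],None,fx=2,fy=3)
cv2.imwrite("pics/c7.png",np.hstack([a[:,:420],b]))
for n in("wrist6","wrist7"):
    C=get(n);m=(C[...,2]>.066)&(C[...,2]<.0785)&(np.hypot(C[...,0]-.54,C[...,1]-.284)<.05)&(C[...,0]>.562)
    q=C[m]
    # front (+x) face direction
    m2=(C[...,2]>.04)&(C[...,2]<.066)&(np.hypot(C[...,0]-.54,C[...,1]-.284)<.05)&(C[...,0]>.55);q2=C[m2][:,:2]
    print(len(q),len(q2)); print(cv2.fitLine(q2.astype(np.float32),cv2.DIST_HUBER,0,.001,.001).ravel())
E
```

```text
t 20.85 pos [540.5 282.8 122.4] psi -99.6 tilt 0.09 toolx [-2.0e-04 -1.6e-03 -1.0e+00] q [-0.26  0.36 -0.36  1.68  0.14  1.13 -2.4 ] open 55.6 F [-1.6 -4.2  6.7]
shift tool [-0.  -3.7  0.3]
turn about x rad -0.1851
full rotvec [-1.851e-01  1.700e-03  1.000e-04]
[-1.23716315  0.39757225  0.18574798]
804 572
[0.12489102 0.99217045 0.5705381  0.28024843]
785 575
[0.1338868  0.99099666 0.57039446 0.28062803]
```

View pics/c7.png

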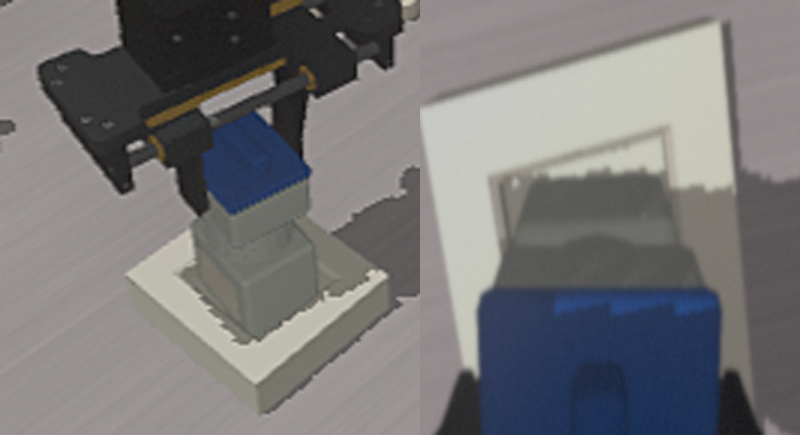

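The upper jar is at −9.6° and the base at −7.7°, so they are aligned and the lateral force has risen, which means it is at the stop. Release and lift.

play_rows(motion="0 0 0 0 0 0 58;0 0 0 0 0 0 66;0 0 0 0 0 0 74;0 0 0 0 0 0 80;0 0 0 0 0 0 80;-10 0 0 0 0 0 80;-25 0 0 0 0 0 80;-35 0 0 0 0 0 80;-35 0 0 0 0 0 80;-25 0 0 0 0 0 80;0 0 0 0 0 0 80;0 0 0 0 0 0 80")

```text
time_s: 22.45
tool_pos: [0.5402, 0.2837, 0.2516]
tcp_rot: [-0.87, 1.57, -2.611]
wrist_force: [-0.6, -0.5, -0.9]
opening: 0.0802
```

```bash
python3 look.py 8 wrist side; python3 go.py 574.2 2.9 230 -60
python3 - <<'E'
from m3 import *
import cv2
for n in("wrist8","side8"):
    C=get(n);comp(C,n+" lid",(.538,.283),.134,.1405,.05);comp(C,n+"bar",(.538,.283),.149,.16,.04);comp(C,n+" sh",(.538,.283),.069,.076,.05)
C=get("wrist8");m2=(C[...,2]>.04)&(C[...,2]<.066)&(np.hypot(C[...,0]-.54,C[...,1]-.284)<.05)&(C[...,0]>.55);q2=C[m2][:,:2]
print(len(q2),cv2.fitLine(q2.astype(np.float32),cv2.DIST_HUBER,0,.001,.001).ravel())
j=cv2.imread("pics/side8.png");w=cv2.imread("pics/wrist8.png")
a=cv2.resize(j[200:345,200:310],None,fx=3,fy=3);b=cv2.resize(w[100:245,230:420],None,fx=2,fy=3)
cv2.imwrite("pics/c8.png",np.hstack([a,b]))
E
```

```text
t 22.55 pos [540.  283.6 251. ] psi -99.74 tilt 0.11 toolx [-1.7e-03 -8.0e-04 -1.0e+00] q [-0.26  0.27 -0.37  1.52  0.1   1.37 -2.37] open 80.4 F [-0.4  0.   0.4]
shift tool [ 21.2  81.3 270.8]
turn about x rad -0.6936
full rotvec [-6.936e-01  5.000e-04  1.800e-03]
wrist8 lid 4049 z 0.1368 mean [542.8 282. ] rect [540.3 282.4] [55.9 67.8] 81.1 circ [540.4 282.5] 42.1
wrist8bar 850 z 0.1525 mean [541.4 282.2] rect [540.7 282.3] [11.9 48.9] 81.7 circ [540.6 282.4] 24.6
wrist8 sh 89 z 0.0707 mean [568.6 277.2] rect [569.1 278.9] [50.9  2.2] 81.7 circ [568.1 279.1] 25.5
side8 lid 665 z 0.1364 mean [534.5 287.1] rect [538.2 284.6] [55.2 69.4] 81.9 circ [538.3 283.1] 42.1
side8bar 144 z 0.1521 mean [536.7 284.7] rect [538.3 284.3] [12.  49.9] 80.5 circ [538.3 284.4] 25.1
side8 sh 245 z 0.0719 mean [517.  292.4] rect [535.2 285.2] [52.5 65.4] 82.6 circ [534.1 286. ] 39.1
159 [0.12924567 0.9916126  0.57022965 0.2802323 ]
```

View pics/c8.png

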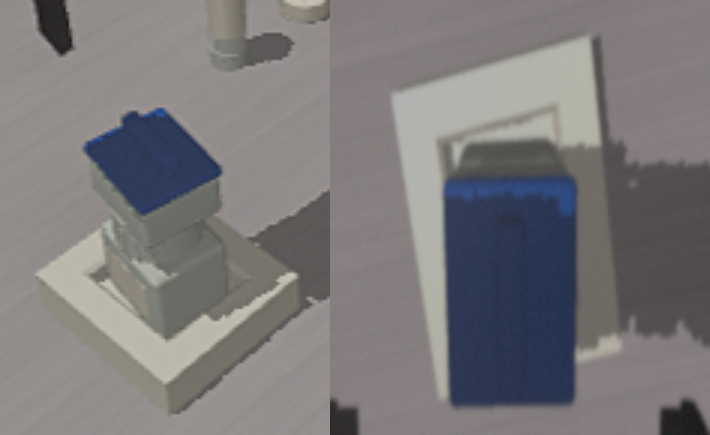

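The stack is seated. The lid top is at z 0.137 (expected 0.137), the lid angle is −8.6° and the base angle −7.6°. Now the pot.

play_rows(motion="0 5 16 0 0 0 87;0 13 42 0 0 0 87;0 13 42 0 0 0 87;0 13 43 0 0 0 87;5 13 43 0 0 0 87;15 13 43 0 0 0 87;20 11 42 0 0 0 87;11 0 0 0 0 0 87;0 0 0 0 0 0 87;0 0 0 0 0 0 87")

```text
time_s: 23.8
tool_pos: [0.5745, 0.0043, 0.2017]
tcp_rot: [2.499, 1.57, 0.76]
wrist_force: [-0.2, 0.2, 0.9]
opening: 0.0867
```

```bash
python3 look.py 9 wrist top; python3 go.py 573.6 3.5 52 -99.7
python3 - <<'E'
from m3 import *
C=get("wrist9");comp(C,"pot",(.5723,.0049),.066,.08,.05)
C=get("top9");comp(C,"lid",(.538,.283),.134,.1405,.05);comp(C,"bar",(.538,.283),.149,.16,.04);comp(C," sh",(.538,.283),.069,.076,.05)
E
```

```text
t 23.9 pos [574.7   4.2 201.9] psi -99.64 tilt 0.07 toolx [ 1.1e-03  3.0e-04 -1.0e+00] q [ 0.09  0.21 -0.2   1.68  0.04  1.25 -1.86] open 87.1 F [-0.4  0.3 -0.1]
shift tool [149.9  -1.1   1. ]
turn about x rad 0.0011
full rotvec [ 0.0011 -0.0005 -0.001 ]
pot 3602 z 0.0698 mean [575.4   2.4] rect [574.2   2.8] [61.9 62.8] 82.3 circ [574.1   2.8] 31.8
lid 1002 z 0.1366 mean [538.9 282.4] rect [538.6 283.9] [56.  67.9] 81.3 circ [538.7 284.1] 42.0
bar 216 z 0.1522 mean [538.8 283.4] rect [539.2 283.7] [12.7 49.1] 80.2 circ [539.3 284.8] 24.6
 sh 114 z 0.0719 mean [531.9 262.9] rect [540.2 266.7] [73.8 33.9] 17.6 circ [535.8 280.6] 37.0
```

View pics/wrist9.png

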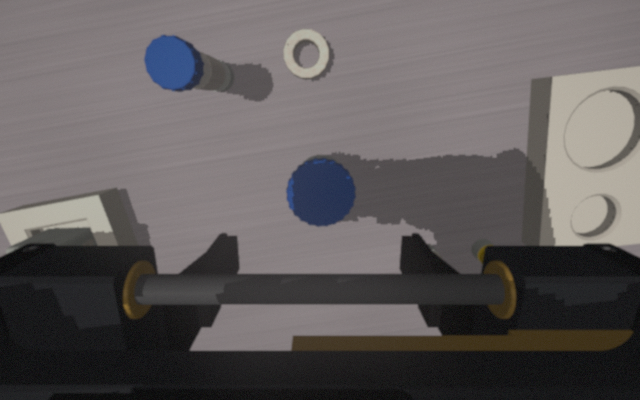

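play_rows(motion="20 -0.8 0.8 0 0 0 87;40 0 0 0 0 0 87;40 0 0 0 0 0 87;30 0 0 0 0 0 87;14 0 0 0 0 0 87;6 0 0 0 0 0 87;0 0 0 0 0 0 87;0 0 0 0 0 0 56;0 0 0 0 0 0 56;0 0 0 0 0 0 56;0 0 0 0 0 0 56;0 0 0 0 0 0 56", force=20)

```text
time_s: 25.4
tool_pos: [0.5737, 0.0025, 0.0514]
tcp_rot: [1.807, 1.57, 0.067]
wrist_force: [-0.0, 0.4, 3.2]
opening: 0.0617
```

```bash
python3 go.py 579.5 -276.5 190 -99.7
```

```text
t 25.4 pos [573.7   2.5  51.4] psi -99.74 tilt 0.03 toolx [ 5.e-04  0.e+00 -1.e+00] q [ 0.08  0.35 -0.19  1.84  0.08  0.96 -1.89] open 61.7 F [-0.   0.4  3.2]
shift tool [-138.6   53.   273.9]
turn about x rad -0.0008
full rotvec [-0.0008 -0.0001 -0.0005]
```

play_rows(motion="-10 0 0 0 0 0 56;-30 0 0 0 0 0 56;-40 0 0 0 0 0 56;-40 3 15 0 0 0 56;-19 8 40 0 0 0 56;0 8 43 0 0 0 56;0 8 43 0 0 0 56;0 8 43 0 0 0 56;0 8 43 0 0 0 56;0 7 32 0 0 0 56;0 3 15 0 0 0 56;0 0 0 0 0 0 56;0 0 0 0 0 0 56")

```text
time_s: 27.02
tool_pos: [0.5799, -0.2745, 0.1902]
tcp_rot: [-3.128, 1.57, 1.416]
wrist_force: [-0.1, 0.5, 0.0]
opening: 0.0611
```

```bash
python3 look.py 10 wrist top; python3 go.py 579.8 -276.3 70 -99.7
python3 - <<'E'
from m3 import *
for n in("wrist10","top10"):
    C=get(n);comp(C,n+"wide floor",(.579,-.276),.012,.023,.045);comp(C,n+"narrow",(.49,-.271),.012,.023,.03);comp(C,n+"tray",(.545,-.274),.029,.036,.12);comp(C,n+"potlid",(.579,-.276),.202,.22,.04)
E
```

```text
t 27.12 pos [ 579.8 -274.7  190.3] psi -99.61 tilt 0.04 toolx [ 2.e-04  7.e-04 -1.e+00] q [ 0.4   0.34 -0.03  1.54  0.01  1.26 -1.37] open 61.5 F [-0.4 -0.4 -0.5]
shift tool [120.3   0.2   1.6]
turn about x rad 0.0015
full rotvec [ 0.0015 -0.0007 -0.0001]
wrist10wide floor 3007 z 0.0180 mean [ 589.2 -280.1] rect [ 587.9 -279.7] [75.9 57.5] 74.8 circ [ 580.  -277.7] 38.1
wrist10narrow few
wrist10tray 6139 z 0.0319 mean [ 599.6 -283.9] rect [ 576.7 -277.7] [112.3 119.7] 87.0 circ [ 579.5 -278.1] 79.3
wrist10potlid 9841 z 0.2087 mean [ 586.7 -276.5] rect [ 582.2 -273. ] [69.2 63.7] 47.3 circ [ 586.2 -277.3] 38.1
top10wide floor 323 z 0.0173 mean [ 582.1 -256.3] rect [ 582.2 -254.2] [25.9 69.1] 80.7 circ [ 580.5 -264.7] 34.6
top10narrow 398 z 0.0174 mean [ 488.6 -273.5] rect [ 488.6 -273. ] [43.8 41.7] 0.7 circ [ 489.1 -272.6] 22.9
top10tray 2545 z 0.0313 mean [ 523.7 -260.4] rect [ 544.6 -273.5] [113.4 179.9] 86.8 circ [ 543.9 -273.4] 104.4
top10potlid few
```

View pics/wrist10.png

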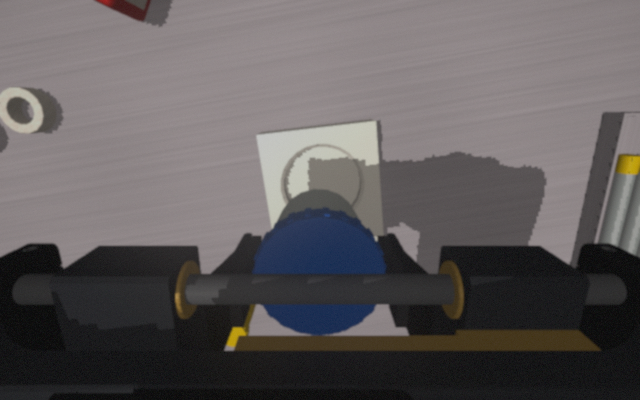

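play_rows(motion="15 0.2 2 0 0 0 56;35 0 0 0 0 0 56;35 0 0 0 0 0 56;18 0 0 0 0 0 56;9 0 0 0 0 0 56;4 0 0 0 0 0 56;2 0 0 0 0 0 56;1 0 0 0 0 0 56;1 0 0 0 0 0 56;1 0 0 0 0 0 56;0.5 0 0 0 0 0 56;0 0 0 0 0 0 56")

```text
time_s: 28.62
tool_pos: [0.5797, -0.2787, 0.0695]
tcp_rot: [1.439, 1.57, -0.302]
wrist_force: [-0.7, 0.4, 4.5]
opening: 0.0613
```

```bash
python3 go.py 579.8 -276.3 69 -99.7
```

```text
t 28.62 pos [ 579.7 -278.7   69.5] psi -99.74 tilt 0.07 toolx [ 1.1e-03 -3.0e-04 -1.0e+00] q [ 0.41  0.44 -0.03  1.66  0.02  1.04 -1.37] open 61.3 F [-0.7  0.4  4.5]
shift tool [ 0.5 -0.3 -2.4]
turn about x rad -0.0007
full rotvec [-0.0007  0.0002 -0.0011]
```

play_rows(motion="0 0 0 0 0 0 66;0 0 0 0 0 0 74;0 0 0 0 0 0 82;0 0 0 0 0 0 87;0 0 0 0 0 0 87;-10 0 0 0 0 0 87;-30 0 0 0 0 0 87;-45 0 0 0 0 0 87;-45 0 0 0 0 0 80;-35 0 0 0 0 0 70;-15 0 0 0 0 0 60;0 0 0 0 0 0 60")

```text
time_s: 30.12
tool_pos: [0.5795, -0.2787, 0.2493]
tcp_rot: [1.376, 1.569, -0.365]
wrist_force: [-0.0, -0.9, -0.1]
opening: 0.0619
```

```bash
python3 look.py 11 wrist; python3 go.py 694.7 86.2 240 -99.7
python3 - <<'E'
from m3 import *
C=get("wrist11");comp(C,"potlid",(.579,-.276),.083,.095,.05);comp(C,"narrow",(.49,-.271),.012,.023,.03);comp(C,"tray",(.545,-.274),.029,.036,.12)
E
```

```text
t 30.18 pos [ 579.  -278.5  247.8] psi -99.74 tilt 0.05 toolx [-8.e-04  4.e-04 -1.e+00] q [ 0.4   0.31 -0.03  1.46  0.01  1.37 -1.37] open 61.9 F [-0.5  0.6 -0.7]
shift tool [   7.9   52.4 -379. ]
turn about x rad -0.0007
full rotvec [-0.0007 -0.0002  0.0008]
potlid 3039 z 0.0879 mean [ 581.1 -278.6] rect [ 580.  -278.6] [62.2 62.6] 6.2 circ [ 579.9 -278.5] 31.7
narrow 915 z 0.0180 mean [ 488.6 -272.8] rect [ 489.1 -272.7] [44.2 42.1] 53.2 circ [ 489.1 -273.1] 22.9
tray 9054 z 0.0319 mean [ 548.8 -276.7] rect [ 546.2 -276. ] [112.1 180.7] 87.0 circ [ 546.4 -275.8] 105.6
```

View pics/wrist11.png

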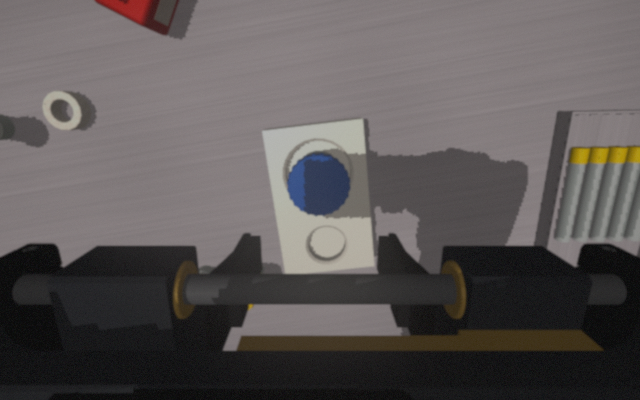

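The pot's lid top is at z 0.088, so the pot is on the recess floor. Now the tall tube.

play_rows(motion="0 2 -15 0 0 0 60;0 5 -40 0 0 0 60;0 6 -42 0 0 0 60;0 6 -42 0 0 0 60;0 6 -42 0 0 0 60;0 6 -42 0 0 0 60;0 6 -42 0 0 0 60;0 6 -42 0 0 0 60;0 6 -42 0 0 0 60;0 3.5 -30 0 0 0 60;0 0 0 0 0 0 60;0 0 0 0 0 0 60")

```text
time_s: 31.68
tool_pos: [0.6946, 0.086, 0.2475]
tcp_rot: [-1.064, 1.569, -2.805]
wrist_force: [-0.3, -0.3, 0.1]
opening: 0.0602
```

```bash
python3 look.py 12 wrist; python3 go.py 694.3 86.8 96 -99.7
python3 - <<'E'
from m3 import *
C=get("wrist12");comp(C,"cap",(.694,.087),.110,.125,.05);comp(C,"roll",(.696,-.002),.014,.022,.05)
E
```

```text
t 31.73 pos [694.7  85.2 247.9] psi -99.79 tilt 0.08 toolx [-1.2e-03 -7.0e-04 -1.0e+00] q [-0.06  0.44 -0.19  1.29  0.08  1.42 -1.98] open 60.6 F [0.7 0.  1.1]
shift tool [151.9  -0.6  -1.6]
turn about x rad -0.0017
full rotvec [-0.0017  0.0009  0.001 ]
cap 1165 z 0.1158 mean [695.7  86.1] rect [695.   85.9] [35.  35.4] 59.6 circ [694.9  86.5] 18.1
roll 748 z 0.0176 mean [699.1  -3.9] rect [699.   -4.2] [43.1 41.9] 80.1 circ [698.5  -4. ] 21.9
```

View pics/wrist12.png

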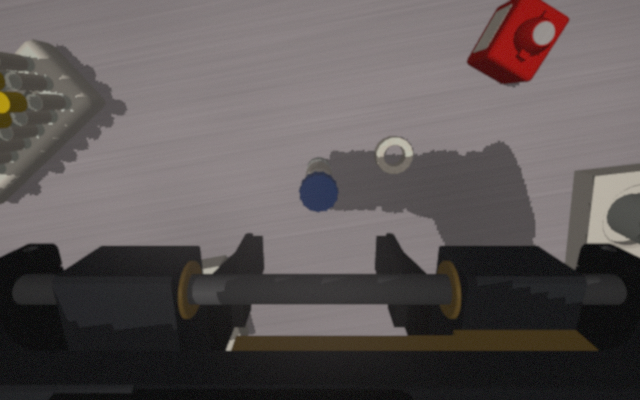

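play_rows(motion="20 0 -1 0 0 0 60;40 0 0 0 0 0 60;40 0 0 0 0 0 60;30 0 0 0 0 0 60;14 0 0 0 0 0 60;8 0 0 0 0 0 60;0 0 0 0 0 0 60;0 0 0 0 0 0 30;0 0 0 0 0 0 30;0 0 0 0 0 0 30;0 0 0 0 0 0 30;0 0 0 0 0 0 30", force=15)

```text
time_s: 33.22
tool_pos: [0.6955, 0.0871, 0.097]
tcp_rot: [1.914, 1.57, 0.174]
wrist_force: [0.1, -0.8, 3.1]
opening: 0.0343
```

```bash
python3 go.py 490.9 -272.3 270 -93
```

```text
t 33.23 pos [695.5  87.1  97. ] psi -99.75 tilt 0.03 toolx [ 6.e-04  1.e-04 -1.e+00] q [-0.06  0.53 -0.19  1.47  0.1   1.15 -2.  ] open 34.3 F [ 0.1 -0.8  3.1]
shift tool [-173.1 -140.7  388.8]
turn about x rad -0.1177
full rotvec [-0.1177 -0.0002 -0.0005]
```

play_rows(motion="-10 0 0 0 0 0 30;-30 0 0 0 0 0 30;-45 0 0 0 0 0 30;-45 0 0 0 0 0 30;-33 -4 10 0 0 0 30;-10 -9 25 0 0 0 30;0 -15 42 0 0 0 30;0 -15 42 0 0 0 30;0 -15 42 0 0 0 30;0 -15 42 0 0 0 30;0 -15 42 0 0 0 30;0 -15 42 0 0 0 30;0 -14 40 0 0 0 30;0 -11 30 0 0 0 30;0 -8 20 0 0 0 30;0 -4.7 11.8 0 0 0 30;0 0 0 0 0 0 30;0 0 0 0 0 0 30")

```text
time_s: 35.48
tool_pos: [0.4911, -0.2713, 0.2694]
tcp_rot: [-2.73, 1.57, 1.814]
wrist_force: [-0.0, -0.2, 0.9]
opening: 0.0342
```

```bash
python3 look.py 13 wrist side; python3 go.py 490.9 -272.3 115 -99.7
python3 - <<'E'
import cv2
from m3 import *
j=cv2.imread("pics/side13.png");w=cv2.imread("pics/wrist13.png")
cv2.imwrite("pics/c13.png",np.hstack([cv2.resize(w,(480,300)),cv2.resize(j[90:240,310:470],(320,300))]))
for n in("wrist13","side13"):
    C=get(n);comp(C,n+"tray",(.545,-.274),.029,.036,.12);comp(C,n+"cap",(.49,-.271),.284,.30,.03);comp(C,n+"tubebottom",(.49,-.271),.176,.2,.03)
E
```

```text
t 35.58 pos [ 491.3 -271.3  269.5] psi -99.65 tilt 0.02 toolx [-0.e+00  4.e-04 -1.e+00] q [ 0.42  0.14  0.01  1.63 -0.    1.38 -1.31] open 34.3 F [ 0.3  0.1 -0.4]
shift tool [154.5  -0.2   1.1]
turn about x rad 0.0009
full rotvec [ 0.0009 -0.0004  0.0001]
wrist13tray 10410 z 0.0319 mean [ 550.6 -276.5] rect [ 546.4 -275.8] [112.3 180.2] 87.0 circ [ 546.4 -276. ] 105.6
wrist13cap 2821 z 0.2883 mean [ 498.8 -272.7] rect [ 491.9 -269.1] [52.5 35.7] 70.8 circ [ 499.8 -272.6] 26.9
wrist13tubebottom 331 z 0.1885 mean [ 502.2 -274.2] rect [ 499.4 -273.4] [28.5 12. ] 81.4 circ [ 494.1 -272.6] 14.3
side13tray 1015 z 0.0317 mean [ 532.7 -268.5] rect [ 545.2 -274. ] [116.9 182.7] 87.5 circ [ 544.8 -273.5] 105.0
side13cap 175 z 0.2888 mean [ 486.4 -269.4] rect [ 487.4 -269.4] [56.7 30.9] 81.0 circ [ 489.9 -270.4] 29.0
side13tubebottom 120 z 0.1877 mean [ 484.7 -260.5] rect [ 485.8 -260.6] [28.9 17.9] 17.6 circ [ 487.2 -265. ] 14.7
```

View pics/c13.png

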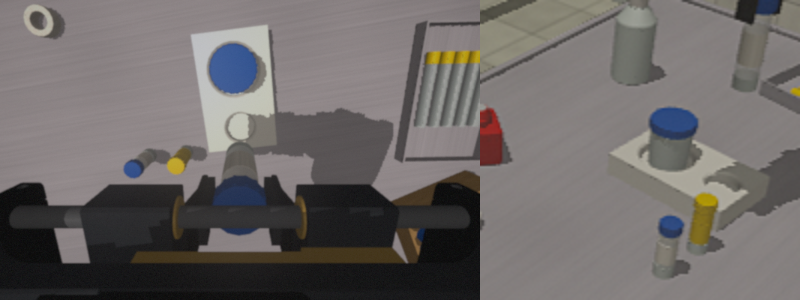

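play_rows(motion="20 0 1 0 0 0 30;40 0 0 0 0 0 30;40 0 0 0 0 0 30;25 0 0 0 0 0 30;14 0 0 0 0 0 30;7 0 0 0 0 0 30;3 0 0 0 0 0 30;2 0 0 0 0 0 30;1.5 0 0 0 0 0 30;1 0 0 0 0 0 30;1 0 0 0 0 0 30;0 0 0 0 0 0 30")

```text
time_s: 37.08
tool_pos: [0.4906, -0.2733, 0.1151]
tcp_rot: [-2.098, 1.571, 2.444]
wrist_force: [0.4, -0.2, 0.0]
opening: 0.0345
```

```bash
python3 go.py 490.9 -272.3 115 -99.7; python3 look.py 14 side
python3 - <<'E'
import cv2
j=cv2.imread("pics/side14.png")
cv2.imwrite("pics/c14.png",cv2.resize(j[90:240,310:490],(720,600)))
E
```

```text
t 37.08 pos [ 490.6 -273.3  115.1] psi -99.74 tilt 0.01 toolx [-1.e-04  1.e-04 -1.e+00] q [ 0.42  0.25  0.01  1.82 -0.    1.07 -1.31] open 34.5 F [ 0.4 -0.2  0. ]
shift tool [ 0.1  0.1 -1. ]
turn about x rad -0.0007
full rotvec [-0.0007 -0.0001  0.0001]
```

View pics/c14.png

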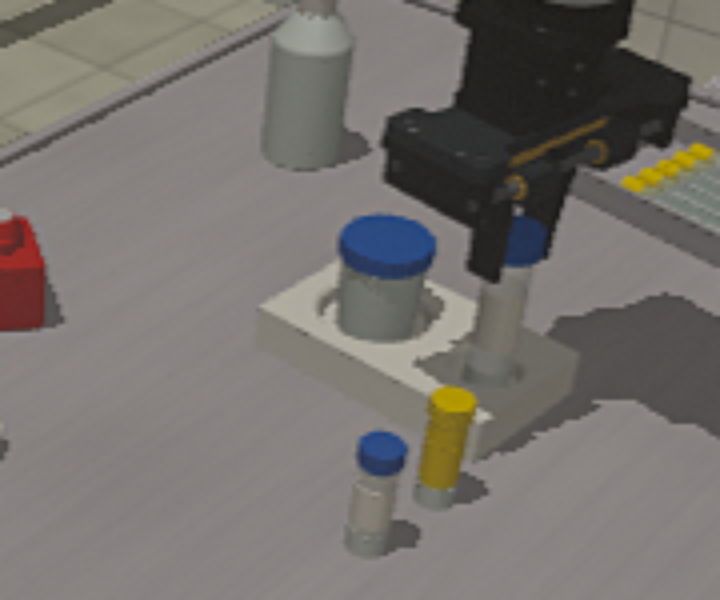

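The tube's foot is in the narrow recess. Lower another millimetre to make sure of the floor, release gently, and retreat.

play_rows(motion="0.7 0 0 0 0 0 30;0.5 0 0 0 0 0 30;0 0 0 0 0 0 30;0 0 0 0 0 0 38;0 0 0 0 0 0 44;0 0 0 0 0 0 50;0 0 0 0 0 0 60;0 0 0 0 0 0 60;-10 0 0 0 0 0 60;-30 0 0 0 0 0 60;-45 0 0 0 0 0 60;-45 0 0 0 0 0 60;-30 0 0 0 0 0 60;-10 0 0 0 0 0 60;0 0 0 0 0 0 60")

```text
time_s: 39.0
tool_pos: [0.4907, -0.2733, 0.284]
tcp_rot: [1.376, 1.57, -0.365]
wrist_force: [0.5, -0.1, -0.1]
opening: 0.0599
```

```bash
python3 look.py 15 side top wrist; python3 go.py
python3 - <<'E'
from m3 import *
for n in("side15","wrist15","top15"):
    C=get(n);comp(C,n+" tubecap",(.4909,-.2725),.128,.14,.04);comp(C,n+" pot",(.58,-.278),.084,.095,.05);comp(C,n+" tray",(.545,-.274),.029,.036,.12)
    comp(C,n+" short",(.463,-.1),.071,.085,.03);comp(C,n+" roll",(.696,-.002),.014,.023,.03)
    comp(C,n+" upper lid",(.538,.283),.134,.1405,.05);comp(C,n+" shoulder",(.538,.283),.069,.0755,.05)
E
```

```text
t 39.15 pos [ 490.  -273.   282.3] psi -99.74 tilt 0.15 toolx [-0.0023  0.0011 -1.    ] q [ 0.42  0.13  0.01  1.61 -0.    1.41 -1.31] open 59.7 F [ 0.1  0.4 -0.6]
side15 tubecap 108 z 0.1332 mean [ 486.5 -269. ] rect [ 486.4 -270.6] [35.6 31.6] 40.0 circ [ 485.  -271.4] 19.4
side15 pot 248 z 0.0876 mean [ 576.9 -273.9] rect [ 578.2 -276.4] [60.2 60.4] 88.3 circ [ 577.9 -275.2] 32.1
side15 tray 929 z 0.0317 mean [ 534.7 -263.8] rect [ 545.5 -275.1] [118.7 181.8] 87.3 circ [ 543.4 -273.4] 104.1
side15 short 81 z 0.0753 mean [ 461.5 -100.2] rect [ 461.8 -101.1] [26.7 24.1] 38.3 circ [ 462.3 -101.4] 14.0
side15 roll 123 z 0.0172 mean [696.2  -2.1] rect [696.9  -2.4] [43.9 41. ] 84.5 circ [697.5  -2.2] 22.8
side15 upper lid 664 z 0.1364 mean [534.7 287.1] rect [538.2 284.1] [54.9 68.7] 81.3 circ [538.6 282.4] 42.2
side15 shoulder 237 z 0.0720 mean [517.7 292.6] rect [535.2 285. ] [53.1 64.9] 82.9 circ [535.4 283.9] 39.2
wrist15 tubecap 1056 z 0.1339 mean [ 491.  -274.4] rect [ 490.3 -274.4] [35.4 34.7] 77.1 circ [ 490.  -274.2] 18.1
wrist15 pot 3126 z 0.0879 mean [ 580.3 -278.5] rect [ 58
[... 489 characters left out ...]
6 -265.7] [23.3 34.7] 80.1 circ [ 489.2 -269.9] 17.7
top15 pot 898 z 0.0872 mean [ 578.3 -275.4] rect [ 578.3 -275.6] [61.5 61. ] 10.1 circ [ 578.  -276.3] 31.7
top15 tray 2842 z 0.0314 mean [ 544.8 -264.7] rect [ 544.7 -273.5] [113.4 180.1] 86.8 circ [ 544.6 -273.4] 103.9
top15 short 171 z 0.0753 mean [ 462.6 -100.8] rect [ 462.3 -100.8] [26.2 26.3] 45.5 circ [ 462.  -101.2] 14.0
top15 roll 240 z 0.0175 mean [696.5  -2.2] rect [696.2  -2.5] [43.1 40.5] 0.0 circ [696.4  -1.9] 21.7
top15 upper lid 996 z 0.1366 mean [539.2 282.2] rect [538.6 283.6] [55.8 67.8] 81.1 circ [538.6 283.7] 41.7
top15 shoulder 114 z 0.0713 mean [532.  263.2] rect [540.6 266.3] [74.  34.3] 18.6 circ [535.8 280.6] 37.0
```

View pics/side15.png

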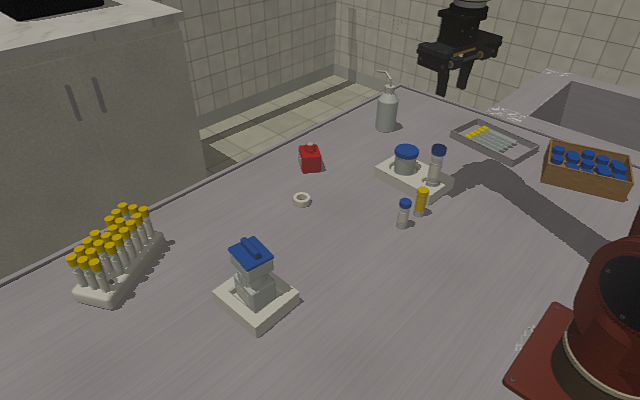

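View pics/top15.png

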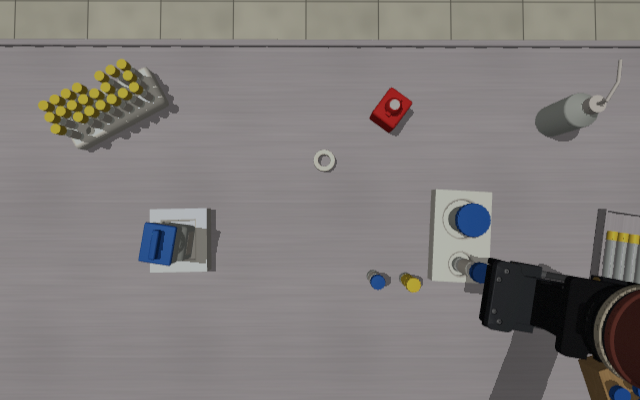

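```bash
python3 - <<'E'
from m3 import *
for n in("top15","side15"):
    C=get(n);m=(C[...,2]>.133)&(C[...,2]<.1405)&(np.hypot(C[...,0]-.538,C[...,1]-.283)<.04);q=C[m]
    a=np.linalg.lstsq(np.c_[q[:,:2]-q[:,:2].mean(0),np.ones(len(q))],q[:,2],rcond=None)[0];print(n,"lid slope",a[:2].round(3),"z",a[2].round(4))
def face(C,zlo,zhi,tag):
    m=(C[...,2]>zlo)&(C[...,2]<zhi)&(np.hypot(C[...,0]-.538,C[...,1]-.283)<.06);q=C[m][:,:2]
    # along jar axes at -8.3 deg
    a=np.radians(-8.3);ex=np.array([np.cos(a),np.sin(a)]);ey=np.array([-np.sin(a),np.cos(a)])
    print(tag,"min x'",(np.percentile(q@ex,5)*1000).round(1),"max y'",(np.percentile(q@ey,95)*1000).round(1))
S=get("side15");face(S,.105,.125,"upper body");face(S,.04,.066,"base body")
E
```

```text
top15 lid slope [-0.001  0.003] z 0.1366
side15 lid slope [ 0.009 -0.003] z 0.1364
upper body min x' 458.7 max y' 385.3
base body min x' 456.1 max y' 385.7
```

All within limits: the lid is level and the upper jar is offset from the base by about 2.6 mm (limit 6). Handing in.

```bash
python3 -c "
from station import arm
print(arm.get_state()['dq'].round(3));print(arm.finish_job())"
```

```text
[ 0.     0.001  0.    -0.002  0.002  0.002 -0.001]
the job is handed in; nothing more can be done
None
```

Both kits are made up and the job is handed in, at about 39 s of the 125 s. No verdict was reported, so what follows rests on my own last camera measurements.

- **Two-jar kit:** The base jar stands in the rectangular recess. The upper jar went on crosswise and was turned clockwise to the stop. The base turned with it by about 8–9° until it met the recess wall, so I turned about 10° further to reach the stop.
    - The lid top is at z 0.137 m, which matches fully down.
    - The lid is level, with a slope under 0.01.
    - The jars' sides line up within about 2° (limit 24°).
    - The upper jar sits about 2.6 mm off the base axis (limit 6 mm).
- **Single kit:** The pot's lid top is at 0.088 m and the tall tube's cap top at 0.134 m. Both therefore stand on the recess floors, within about 3 mm of the recess centres.
- **Left alone:** The shorter tube and the label roll have not measurably moved, and the red and yellow look-alikes were not touched.

**Disagreement:** The wrist camera and the fixed cameras differed by about 2 mm sideways. I allowed for this by viewing the base jar from two wrist angles and by where the jaws closed on things. The base jar's last position came only from a partly hidden view, but still well inside its 12 mm limit.

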